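# Unpack the bail-arm tote and nest the empty tray

### The arm

A 6-joint arm with a two-finger parallel gripper is mounted at the origin on a cart in front of the work surface, level with it; the furniture and walls round the work are solid. World frame = base frame: x ahead of the robot, y to its left, z up, the work surface at z = 0. Lengths are in m, angles in degrees, forces in N, time in s.
With the tool pointing down it reaches from about 0.275 to 0.775 m from the base axis. Payload 14.6 kg.
Tool frame: the origin (TCP) lies between the finger pads; the fingertips stand 14 mm ahead of it and the grasp point (between the pads) lies 5 mm behind it; z points along the fingers, y is the direction in which the jaws open and shut (so a half turn about z gives the same grasp; the last joint's range is limited). The gripper opens to 85 mm and grips with 20 to 120 N. Pads are 22 mm wide; open, the fingers measure 114 mm over their backs; the gripper's body (76 mm by 85 mm) begins 54 mm behind the grasp point. The pads swing forward as they close: fully open they stand 13 mm farther back than shut.
Start: joints at [57.45, 15.075, -2.767, 72.158, 0, 81.102], TCP at [0.211, 0.481, 0.245] pointing down, gripper open.
Joint ranges: [-151.79, 151.79], [-50.71, 97.33], [-67.44, 78.34], [-121.81, 120.89], [-77.56, 73.72], [-180, 180]. Speed limits (degrees/s): [108.29, 108.29, 147.25, 159.86, 180, 180].

### API

Orientations are given as a 3x3 rotation matrix whose columns are the frame's x, y, z axes.
In Python, from cell import sensors, read_camera, finish_job, find_in, place_of gives the robot as it stands.
- The arm moves only by the tool carry_out, never from a script. Its argument "plan" is a list of rows, each an object with "travel": the shift along the tool's x, y, z in m, a list of three; "twist": the turn, a rotation vector about the tool's x, y, z in degrees, a list of three; "claw": the finger opening in m, from 0 to 0.0854. A call has 1 to 20 rows; each row shifts and turns the commanded pose from where the row before left it, along the tool's axes as they then stand; what a row does not reach is not made up. A row lasts 1/12 s, in which the tool goes at most 41.7 mm and 7.16 degrees, less where a joint would pass 70% of its speed; a pose out of reach is approached as far as the arm can. A call is refused whole if a number of a shift passes 0.0417 or a number of a turn 7.16, either way. A call with a gripper value outside its range is refused whole. The fingers move at their own pace and stop on an object; the grip force is fixed at half the most. Time passes only in rows, so rows that do not move let the fingers close. It gives the time, the measured TCP pose, the force and the opening at its end, in the units of the state.
- sensors.observe(): the state, without advancing time (a new reading comes with each control period).
- read_camera(name): name is "side" or "top" or "wrist"; returns a dict with "image" (400x640x3 uint8, red, green, blue), "fx", "fy", "cx", "cy" (pixels), "R" (3x3) and "t" (3): a world point X has camera coordinates R X + t. Camera axes: x right, y down, z forward; pixel columns grow to the right and rows downward; lengths in m; the calibration is good to about 2 mm. A picture is of the moment at which its call begins. There is no depth.
- finish_job(): hands the job in, once; it reports no verdict.
Trained networks look in the newest picture that a camera, given by its name, has taken for a name from the list of things; names that differ only in an ending like _2 or _b are one class to them, and where a whole thing is asked for, a point or a joint stands for the part that bears it (a point fixed in the world has none). Each returns a list of dicts, best first, with "conf" (0 to 1); they miss things now and then, are a little off and sometimes report something else, mostly with a low value. They report only what shows in the picture. A call takes as long as a camera call.
- find_in(target, camera): "rect" ([left, top, right, bottom] in pixels, round what is visible of it).
- place_of(target, camera): "uv" ([column, row] in pixels: a listed point, or the origin of a listed thing).
The state is a dict: "time": time; "qpos": joint angles; "qvel": joint speeds; "joint_efforts": joint torques, N m; "eef_pos": TCP position; "orientation": TCP orientation; "wrist_force": force on the tool from outside, world axes, zero at the start; "torque": the same for the moment, N m; "finger_gap": finger opening in m.
Only numpy, scipy, OpenCV 4.12 (cv2) and the standard library are available. Lean on these libraries where they do the work, as an engineer would, in place of code of your own. Each camera call takes 0.05 s, during which the arm holds its last target. There are 200 camera calls.

### The job

The clean parts have come back in a tray that stands on the tote's two bail arms: put the steel adapter into the pocket of the black nest, the lens box flat into the pale low dish and the sample holder squarely on the black riser block, all kept upright. Then lift the empty tray off, swing both bail arms fully out, and nest the tray flat on the floor of the tote.

Things in the scene. Friction and masses are not known exactly. Their poses are not given: they have to be found in the camera images.
- adapter_centre (a point): Silvery round steel tube adapter, 26 mm across, 15 mm high, stepped, 50 g; at the start it stands on top of the lens box. The point is its centre, 7.5 mm above its underside; z is its axis, up.
- lens_box_centre (a point): White square lens box with a printed label, 45 x 45 (47 with its small front tab) x 18.5 mm high, 30 g; at the start it lies in one half of the tray with the adapter on it. The point is its centre, 9 mm above its underside; x and y run along its sides, z up.
- sample_holder_centre (a point): Sample holder, 120 g, in the other half of the tray: black base 46 (x) x 52 (y) x 12 mm, on it a grey block with a dark chip, 28 mm high in all. The point is the middle of the base's outline, 14 mm above the underside. The upper block, good to grip, spans from this point x -13 to +21, y -23 to +7, z -2 to +14 mm.
- tray_handle (a point): Black round handle bar (10 mm thick, 68 long, along y) over the middle of the aluminium tray, at the start on both bail bars. The point is the bar's middle, 54 mm above the tray's underside. Tray 126 (x) x 78 (y) mm, 220 g, floor 3 mm, lip 8 mm, parts 34 mm either side of the bar. To swing the arms set it aside; the desk round x 0.552, y -0.05 m from the robot's base is free for it.
- nest: Place of the adapter: black square block 60 x 60 x 18 mm with four small steel screws and, in its middle, a round pocket 34 mm wide, chamfered 3 mm, 8 mm deep. Fixed. Origin at the centre of its underside, z up.
- dish: Place of the lens box: pale square dish 64 x 64 mm, inside 57 x 57 mm and lined green, floor 3.5 mm above the desk, rim 9 mm above the desk. Fixed. Origin at the centre of its underside; x and y along its sides.
- riser_block: Place of the sample holder: solid black riser block 50 x 50 x 26 mm, flat on top but for small screw holes. Fixed. Origin at the centre of its underside; x and y along its sides.
- tote: Grey-blue open tote, outside 150 (x) x 100 (y) mm, inside 142 x 92, floor 4 mm and rim 56 mm above the desk; fixed. Origin at the centre of its underside; x points to the far end, away from the robot, z up. Each end has a bail arm: a steel-wire U with an orange cross bar (10 mm thick, 106 long, along y). The tray fits inside only with both arms swung out.
- bail_near (a joint): Angle (rad) of the bail arm at the robot's end. Pivots at x = -69 mm in the tote's frame, 61 mm above the desk; the bar's middle runs on a 38 mm radius about them, over the top. 0: in, level, bar at x = -31 mm, bearing the tray; 1.57: upright; 3.3 (stop): out beyond the end wall, a little below level. Swings freely; falls out by itself once well past upright.
- bail_far (a joint): Angle (rad) of the bail arm at the far end. Pivots at x = +69 mm in the tote's frame, 61 mm above the desk, radius 38 mm. 0: in, level, bar at x = +31 mm, bearing the tray; 1.57: upright; 3.3 (stop): out beyond the end wall. Swings freely, like the near one.

How it is judged (in metres and radians):
At the end, for the whole second after the job is handed in: Adapter seated upright in the nest (within 8 mm), lens box flat in the dish (10 mm), sample holder upright on the riser (10 mm of its centre, square within 0.25 rad, any quarter turn), both bail arms out past 2.7 rad, tray flat on the tote floor, handle within 16 mm of the middle (horizontal distance between adapter_centre and nest below 0.008 m and z of adapter_centre in the frame of nest below 0.0215 m and angle between adapter_centre's own z axis and vertical below 0.15 rad and horizontal distance between lens_box_centre and dish below 0.01 m and z of lens_box_centre in the frame of dish below 0.0165 m and angle between each of lens_box_centre, sample_holder_centre, tray_handle's own z axis and vertical below 0.1 rad and horizontal distance between sample_holder_centre and riser_block below 0.01 m and z of sample_holder_centre in the frame of riser_block between 0.034 and 0.044 m and (angle between the x axis of sample_holder_centre and the x axis of riser_block, either way round below 0.25 rad or angle between the x axis of sample_holder_centre and the y axis of riser_block, either way round below 0.25 rad) and horizontal distance between tray_handle and tote below 0.016 m and z of tray_handle in the frame of tote below 0.062 m and value of joint each of bail_near, bail_far above 2.7 rad); the robot touches nothing.
It fails at once if the adapter is tipped over (angle between adapter_centre's own z axis and vertical above 0.7 rad).
It fails at once if the lens box is tipped over (angle between lens_box_centre's own z axis and vertical above 0.7 rad).
It fails at once if the sample holder is tipped over (angle between sample_holder_centre's own z axis and vertical above 0.7 rad).
It also fails if it takes over 147 s, if anything falls off the work surface, if the arm or the gripper's body presses on something with over 40 N, if the wrist force passes 120 N, or if a joint passes its speed limit or range.

## Working session

There is one attempt and no reset: what is moved stays moved. The work goes in short steps, Python scripts to look and compute and a tool call to move; the robot and the scene stay as the last step left them, time stands still between calls to the robot, and variables do not carry over. Pictures are saved under pics/ and viewed, about 12 in all and at most 16, crops included, and the job is handed in when it is done.

Besides the shell and the picture viewer there is one more tool, called after "Emit:" as name([rows], argument=value, ...), one row to a line, values as JSON. carry_out: Moves the arm, as the interface text tells. Its arguments: {"type":"object","properties":{"plan":{"type":"array","items":{"type":"object","properties":{"travel":{"type":"array","items":{"type":"number"}},"twist":{"type":"array","items":{"type":"number"}},"claw":{"type":"number"}}}}},"required":["plan"]}

```bash
mkdir -p pics
cat > h.py <<'E'
import numpy as np, cv2
from cell import sensors, read_camera, finish_job, find_in, place_of
def ray(c,uv):
    R=np.array(c["R"]);t=np.array(c["t"]);d=R.T@np.array([(uv[0]-c["cx"])/c["fx"],(uv[1]-c["cy"])/c["fy"],1]);return -R.T@t,d
def atz(c,uv,z):
    o,d=ray(c,uv);return o+d*(z-o[2])/d[2]
def proj(c,X):
    p=np.array(c["R"])@X+np.array(c["t"]);return np.array([c["fx"]*p[0]/p[2]+c["cx"],c["fy"]*p[1]/p[2]+c["cy"]])
def save(c,n,crop=None,s=1):
    im=c["image"][:,:,::-1]
    if crop: im=im[crop[1]:crop[3],crop[0]:crop[2]]
    cv2.imwrite("pics/"+n,cv2.resize(im,None,fx=s,fy=s,interpolation=cv2.INTER_CUBIC))
E
python3 - <<'E'
from h import *
s=sensors.observe();print(s["time"],s["eef_pos"],np.round(s["orientation"],3).tolist(),s["finger_gap"])
Z=dict(adapter_centre=.0,lens_box_centre=0,sample_holder_centre=0,tray_handle=0,nest=0,dish=0,riser_block=0,tote=0)
ims=[]
for n in ["top","side","wrist"]:
    c=read_camera(n);ims.append(c["image"]);print(n,"cam at",np.round(-np.array(c["R"]).T@c["t"],3),c["fx"])
    save(c,n+"0.png")
    if n=="wrist":continue
    for k in Z:
        for d in place_of(k,n)[:2]:
            print(k,round(d["conf"],2),np.round(d["uv"],1),"z0",np.round(atz(c,d["uv"],0)[:2],3),"z.1",np.round(atz(c,d["uv"],.1)[:2],3))
E
```

```text
0.0 [0.2104902  0.48066857 0.24482313] [[-0.916, 0.401, -0.001], [0.401, 0.916, -0.001], [0.0, -0.001, -1.0]] 0.08539975792092819
top cam at [0.323 0.111 0.914] 435.21160448436575
adapter_centre 0.55 [266.1 210.3] z0 [0.482 0.249] z.1 [0.465 0.233]
lens_box_centre 0.94 [264.8 210. ] z0 [0.482 0.251] z.1 [0.465 0.236]
sample_holder_centre 0.59 [269.2 175.6] z0 [0.558 0.259] z.1 [0.533 0.243]
tray_handle 0.82 [265.6 185.9] z0 [0.534 0.262] z.1 [0.511 0.245]
nest 0.72 [338.1 250.1] z0 [0.429 0.082] z.1 [0.417 0.085]
dish 0.95 [357.7 200.3] z0 [0.543 0.06 ] z.1 [0.519 0.066]
riser_block 0.91 [394.4 256.2] z0 [ 0.44  -0.036] z.1 [ 0.427 -0.02 ]
riser_block 0.21 [339.7 251. ] z0 [0.428 0.078] z.1 [0.416 0.082]
tote 0.66 [265.7 187.9] z0 [0.53 0.26] z.1 [0.507 0.244]
side cam at [0.352 0.881 0.427] 483.7014275523018
adapter_centre 0.79 [314.6 223.9] z0 [0.504 0.04 ] z.1 [0.469 0.237]
lens_box_centre 0.27 [290.5 280.4] z0 [0.503 0.245] z.1 [0.468 0.394]
sample_holder_centre 0.61 [268.7 228. ] z0 [0.587 0.079] z.1 [0.532 0.267]
sample_holder_centre 0.2 [294.4 205.7] z0 [ 0.563 -0.035] z.1 [0.513 0.18 ]
tray_handle 0.57 [294.5 208.3] z0 [ 0.559 -0.022] z.1 [0.511 0.19 ]
nest 0.67 [352.7 237.1] z0 [0.425 0.077] z.1 [0.408 0.265]
nest 0.23 [295.3 211.1] z0 [ 0.555 -0.009] z.1 [0.507 0.2  ]
dish 0.55 [286.3 226.2] z0 [0.556 0.063] z.1 [0.508 0.255]
riser_block 0.62 [348.5 209.5] z0 [ 0.448 -0.044] z.1 [0.425 0.173]
tote 0.83 [291.3 279.9] z0 [0.503 0.244] z.1 [0.467 0.393]
wrist cam at [0.145 0.51  0.374] 281.48876209538497
```

View pics/top0.png

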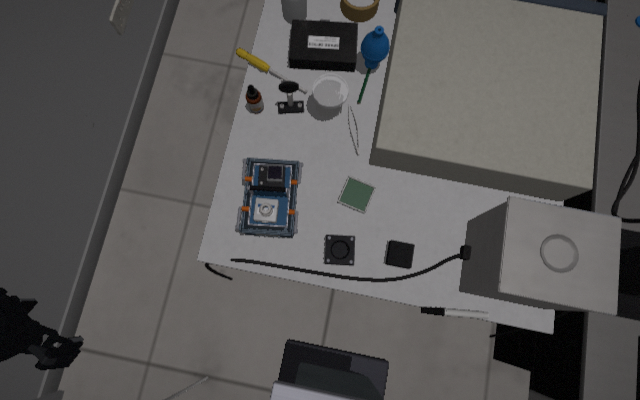

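View pics/side0.png

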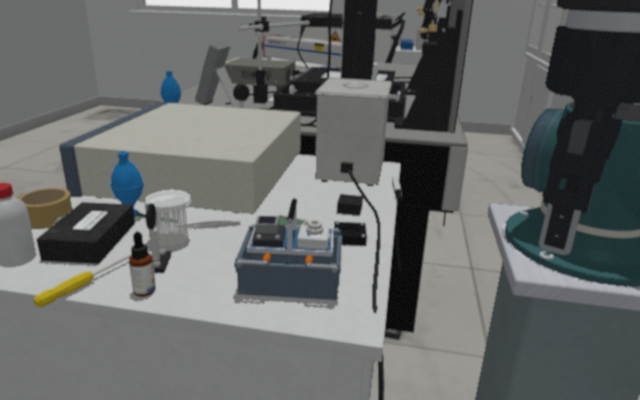

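Emit:
carry_out([
  {"twist":[0,0,-6],"travel":[0,0,-0.004]},
  {"twist":[0,0,-6],"travel":[0,0,-0.004]},
  {"twist":[0,0,-6],"travel":[0,0,-0.004]},
  {"twist":[0,0,-6],"travel":[0,0,-0.004]},
  {"twist":[0,0,-6],"travel":[0,0,-0.004]},
  {"travel":[-0.018,-0.0256,0]},
  {"travel":[-0.018,-0.0256,0]},
  {"travel":[-0.018,-0.0256,0]},
  {"travel":[-0.018,-0.0256,0]},
  {"travel":[-0.018,-0.0256,0]},
  {"travel":[-0.018,-0.0256,0]},
  {"travel":[-0.018,-0.0256,0]},
  {"travel":[-0.018,-0.0256,0]},
  {"travel":[-0.018,-0.0256,0]},
  {"travel":[-0.018,-0.0256,0]},
  {"travel":[-0.018,-0.0256,0]},
  {"travel":[-0.018,-0.0256,0]},
  {"travel":[-0.018,-0.0256,0]},
  {"travel":[-0.018,-0.0256,0],"claw":0.045},
])

```text
invalid input
```

Run:
```python
from h import *
s=sensors.observe();print(s["time"],s["eef_pos"],np.round(s["orientation"],3).tolist(),s["finger_gap"],np.round(s["qpos"],0))
c=read_camera("wrist");save(c,"w1.png");print(np.round(c["R"],2).tolist(),np.round(-np.array(c["R"]).T@c["t"],3))
H=dict(adapter_centre=.095,lens_box_centre=.078,sample_holder_centre=.083,tray_handle=.12,nest=0,dish=0,riser_block=0,tote=0)
T=read_camera("top"); S=read_camera("side")
for k in H:
    for n,cc in [("wrist",c),("top",T),("side",S)]:
        for d in place_of(k,n)[:1]:
            print(k,n,round(d["conf"],2),np.round(d["uv"],1),np.round(atz(cc,d["uv"],H[k])[:2],4))
```

```text
0.95 [0.21061368 0.48090812 0.24527343] [[-0.916, 0.401, 0.0], [0.401, 0.916, 0.0], [-0.0, 0.0, -1.0]] 0.08510526368063608 [57. 15. -3. 72. -0. 81.]
[[0.4, 0.92, -0.0], [0.88, -0.38, 0.28], [0.26, -0.11, -0.96]] [0.145 0.51  0.374]
adapter_centre top 0.51 [264.8 209.6] [0.4663 0.237 ]
adapter_centre side 0.64 [315.  224.2] [0.4697 0.228 ]
lens_box_centre top 0.79 [266.9 209.4] [0.4705 0.2357]
lens_box_centre side 0.55 [317.6 233.2] [0.4659 0.2241]
sample_holder_centre side 0.84 [271.1 230. ] [0.5359 0.2403]
tray_handle top 0.83 [266.8 189. ] [0.5011 0.2383]
tray_handle side 0.93 [296.2 208.5] [0.4985 0.2321]
nest wrist 0.85 [164.9 381.2] [0.4385 0.0819]
nest top 0.69 [340.9 249.1] [0.4322 0.0763]
nest side 0.68 [347.9 237.8] [0.4329 0.0817]
dish top 0.91 [353.6 197.2] [0.5475 0.0702]
dish side 0.74 [286.9 228.4] [0.5525 0.0718]
riser_block top 0.88 [394.7 252.8] [ 0.447  -0.0357]
riser_block side 0.57 [349.8 207.7] [ 0.4463 -0.0536]
tote side 0.7 [292.3 280.5] [0.5006 0.2449]
```

View pics/w1.png

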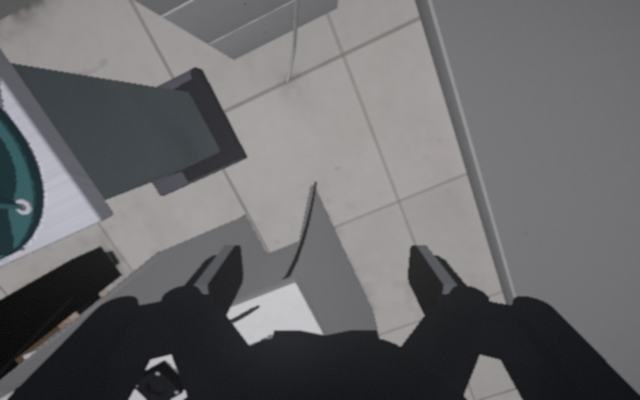

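Emit:
carry_out([
  {"twist":[0,0,-6],"travel":[0,0,-0.004],"claw":0.085},
  {"twist":[0,0,-6],"travel":[0,0,-0.004],"claw":0.085},
  {"twist":[0,0,-6],"travel":[0,0,-0.004],"claw":0.085},
  {"twist":[0,0,-6],"travel":[0,0,-0.004],"claw":0.085},
  {"twist":[0,0,-6],"travel":[0,0,-0.004],"claw":0.085},
  {"twist":[0,0,0],"travel":[-0.018,-0.0256,0],"claw":0.085},
  {"twist":[0,0,0],"travel":[-0.018,-0.0256,0],"claw":0.085},
  {"twist":[0,0,0],"travel":[-0.018,-0.0256,0],"claw":0.085},
  {"twist":[0,0,0],"travel":[-0.018,-0.0256,0],"claw":0.085},
  {"twist":[0,0,0],"travel":[-0.018,-0.0256,0],"claw":0.085},
  {"twist":[0,0,0],"travel":[-0.018,-0.0256,0],"claw":0.085},
  {"twist":[0,0,0],"travel":[-0.018,-0.0256,0],"claw":0.085},
  {"twist":[0,0,0],"travel":[-0.018,-0.0256,0],"claw":0.085},
  {"twist":[0,0,0],"travel":[-0.018,-0.0256,0],"claw":0.045},
  {"twist":[0,0,0],"travel":[-0.018,-0.0256,0],"claw":0.045},
  {"twist":[0,0,0],"travel":[-0.018,-0.0256,0],"claw":0.045},
  {"twist":[0,0,0],"travel":[-0.018,-0.0256,0],"claw":0.045},
  {"twist":[0,0,0],"travel":[-0.018,-0.0256,0],"claw":0.045},
  {"twist":[0,0,0],"travel":[-0.018,-0.0256,0],"claw":0.045},
])

```text
time: 3.88
eef_pos: [0.5015, 0.1512, 0.2654]
orientation: [[-0.994, -0.11, 0.0], [-0.11, 0.994, 0.0], [-0.0, 0.0, -1.0]]
wrist_force: [0.2, 0.2, 0.3]
finger_gap: 0.0452
```

```bash
cat > look.py <<'E'
from h import *
import sys
H=dict(adapter_centre=.095,lens_box_centre=.078,sample_holder_centre=.083,tray_handle=.12,nest=0,dish=0,riser_block=0,tote=0)
def st():
    s=sensors.observe();R=np.array(s["orientation"]);print("t",round(s["time"],2),np.round(s["eef_pos"],4),"yaw",round(np.degrees(np.arctan2(R[1,0],R[0,0])),2),"zz",round(R[2,2],4),"gap",round(s["finger_gap"],4),"F",np.round(s["wrist_force"],1));return s
def go(xyz,yaw=None):
    s=sensors.observe();R=np.array(s["orientation"])
    y0=np.degrees(np.arctan2(R[1,0],R[0,0]));yaw=y0 if yaw is None else yaw
    a=np.radians(yaw);Rn=np.array([[np.cos(a),np.sin(a),0],[np.sin(a),-np.cos(a),0],[0,0,-1]])
    print("go twist",round(-((yaw-y0+180)%360-180),1),"then",np.round(Rn.T@(np.array(xyz)-s["eef_pos"]),4))
def pts(names,cams):
    out={}
    for n in cams:
        c=read_camera(n);out[n]=c
        for k in names:
            for d in place_of(k,n)[:1]: print(k,n,round(d["conf"],2),np.round(d["uv"],1),np.round(atz(c,d["uv"],H[k])[:2],4))
    return out
E
python3 - <<'E'
from look import *
st();c=pts(H,["wrist"])["wrist"];save(c,"w2.png")
E
```

```text
t 3.88 [0.5015 0.1512 0.2654] yaw -173.66 zz -1.0 gap 0.0452 F [0.2 0.2 0.3]
adapter_centre wrist 0.79 [409.3 163.2] [0.4708 0.2386]
lens_box_centre wrist 0.62 [402.9 157.5] [0.4675 0.2356]
sample_holder_centre wrist 0.88 [397.3 221.1] [0.5417 0.2418]
tray_handle wrist 0.61 [408.6 166.1] [0.4703 0.2306]
nest wrist 0.65 [280.1 109.4] [0.4315 0.0832]
dish wrist 0.72 [266.1 194. ] [0.5511 0.0707]
riser_block wrist 0.57 [183.7 107.5] [ 0.4434 -0.0447]
tote wrist 0.29 [402.5 159.1] [0.4789 0.2582]
```

View pics/w2.png

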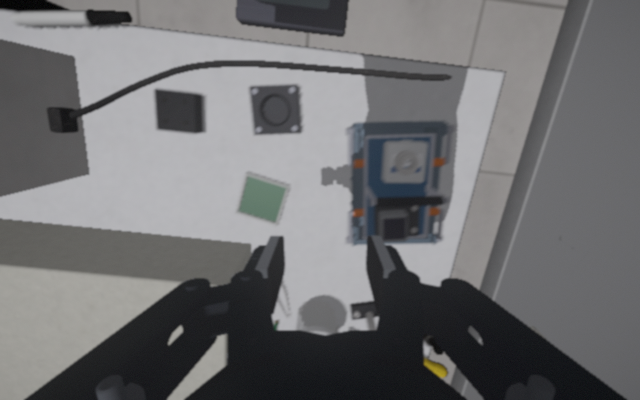

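Run:
```python
from look import *
c=read_camera("wrist");im=np.array(c["image"]);g=im.max(2).astype(int);h=cv2.cvtColor(im,cv2.COLOR_RGB2HSV)
def rect(mask,box,zs,name):
    m=np.zeros_like(mask,np.uint8);l,t,r,b=box;m[t:b,l:r]=mask[t:b,l:r]
    cs,_=cv2.findContours(m,cv2.RETR_EXTERNAL,cv2.CHAIN_APPROX_NONE);k=max(cs,key=cv2.contourArea)
    P=np.array([atz(c,p[0],zs)[:2] for p in k])*1000
    (cx,cy),(w,hh),a=cv2.minAreaRect(P.astype(np.float32));print(name,round(cx,1),round(cy,1),round(w,1),round(hh,1),"ang",round(a,1),"A",cv2.contourArea(k))
green=(h[...,1]>40)&(h[...,0]>40)&(h[...,0]<90)
rect(green,(225,165,300,232),.0035,"dish")
dark=g<95
rect(dark,(245,80,305,138),.018,"nest"); rect(dark,(150,85,208,134),.026,"riser")
rect(g>165,(375,135,432,190),.0875,"lens")
rect(h[...,1]>70,(335,110,460,255),.056,"tote blue")
orange=(h[...,0]<20)&(h[...,1]>100)&(im[...,0]>110)
n,l,s,ce=cv2.connectedComponentsWithStats(orange.astype(np.uint8))
for i in range(1,n):
    if s[i,4]>8: print("orange",ce[i].round(1),s[i,4],np.round(atz(c,ce[i],.061)[:2],4))
save(c,"w3.png",(330,110,470,260),5)
```

```text
dish 557.2 67.2 52.9 52.5 ang 77.4 A 1194.0
nest 431.0 82.5 57.1 60.0 ang 8.4 A 1970.0
riser 446.5 -36.2 47.2 57.6 ang 0.2 A 1738.0Traceback (most recent call last):
  File "<stdin>", line 12, in <module>
  File "<stdin>", line 5, in rect
ValueError: max() iterable argument is empty
```

Run:
```python
from look import *
c=read_camera("wrist");im=np.array(c["image"]);h=cv2.cvtColor(im,cv2.COLOR_RGB2HSV)
print(im[150,385],im[180,420],im[165,340])
orange=(h[...,0]<20)&(h[...,1]>100)&(im[...,0]>90)
n,l,s,ce=cv2.connectedComponentsWithStats(orange.astype(np.uint8))
for i in range(1,n):
    if s[i,4]>8: print("orange",ce[i].round(1),s[i,4],np.round(atz(c,ce[i],.061)[:2],4))
save(c,"w3.png",(330,110,470,260),4)
```

```text
[101 103 105] [107 107 110] [179 180 183]
orange [438.  161.4] 78 [0.468 0.285]
orange [358.1 163. ] 64 [0.4805 0.1909]
orange [357.9 212. ] 63 [0.5418 0.1996]
orange [433.4 211. ] 65 [0.5298 0.2934]
```

View pics/w3.png

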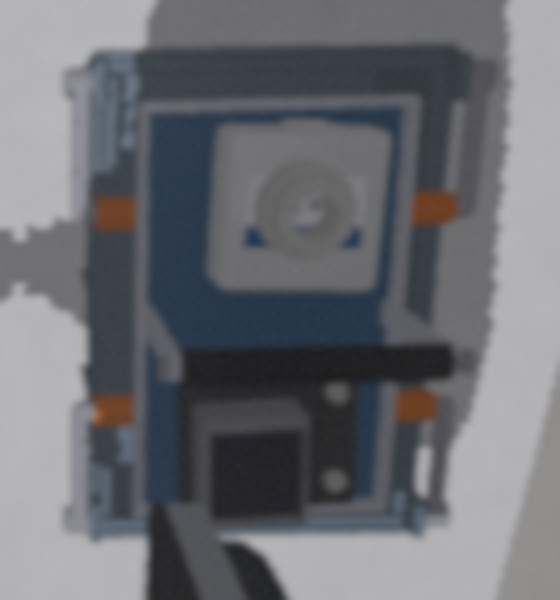

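Run:
```python
from look import *
c=read_camera("wrist")
P=np.array([atz(c,(330+u/4,110+v/4),.0875)[:2] for u,v in [(218,122),(390,128),(378,290),(208,285)]])*1000
print(P.round(1),P.mean(0)); e=P[1]-P[0];f=P[2]-P[3];g=P[3]-P[0];k=P[2]-P[1]
for q in(e,f,g,k):print(np.linalg.norm(q).round(1),np.degrees(np.arctan2(q[1],q[0])).round(1))
print("adapter top", atz(c,(330+305/4,110+208/4),.1025))
go([.470,.2385,.17],-172.4)
```

```text
[[449.4 211.8]
 [445.8 257.9]
 [489.9 264.1]
 [493.9 216.7]] [469.73523841 237.61867664]
46.2 94.5
47.6 94.7
44.8 6.3
44.6 8.1
adapter top [0.46758815 0.23481366 0.1025    ]
go twist -1.2 then [0.0188 0.0887 0.0954]
```

Emit:
carry_out([
  {"twist":[0,0,-1.2],"travel":[0.004,0.0148,0.005],"claw":0.045},
  {"twist":[0,0,0],"travel":[0.003,0.0148,0.018],"claw":0.045},
  {"twist":[0,0,0],"travel":[0.003,0.0148,0.018],"claw":0.045},
  {"twist":[0,0,0],"travel":[0.003,0.0148,0.018],"claw":0.045},
  {"twist":[0,0,0],"travel":[0.003,0.0148,0.018],"claw":0.045},
  {"twist":[0,0,0],"travel":[0.003,0.0148,0.018],"claw":0.045},
  {"twist":[0,0,0],"travel":[0,0,0],"claw":0.045},
  {"twist":[0,0,0],"travel":[0,0,0],"claw":0.045},
])

```text
time: 5.15
eef_pos: [0.4699, 0.2385, 0.1701]
orientation: [[-0.991, -0.133, -0.001], [-0.133, 0.991, -0.001], [0.001, -0.0, -1.0]]
wrist_force: [0.5, 0.0, 0.5]
finger_gap: 0.0453
```

Run:
```python
from look import *
st();c=pts(["adapter_centre","lens_box_centre"],["wrist"])["wrist"];save(c,"w4.png")
go([.470,.2385,.105],-172.4)
```

```text
t 5.15 [0.4699 0.2385 0.1701] yaw -172.36 zz -1.0 gap 0.0453 F [0.5 0.  0.5]
adapter_centre wrist 0.75 [323.1 213.1] [0.4715 0.2376]
lens_box_centre wrist 0.96 [323.3 204.4] [0.47   0.2374]
go twist -0.1 then [0.0012 0.0008 0.0664]
```

View pics/w4.png

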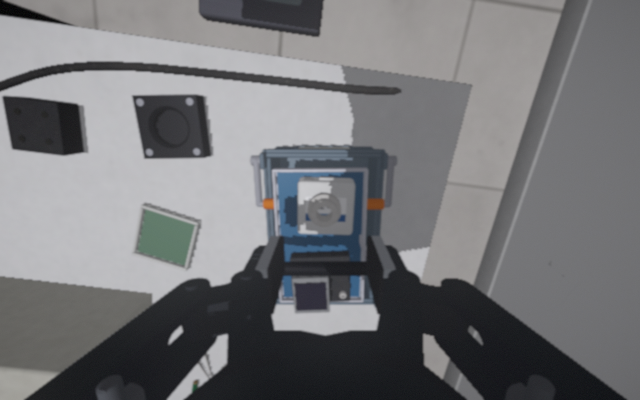

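Emit:
carry_out([
  {"twist":[0,0,0],"travel":[-0.001,-0.0005,0.013],"claw":0.045},
  {"twist":[0,0,0],"travel":[0,0,0.013],"claw":0.045},
  {"twist":[0,0,0],"travel":[0,0,0.013],"claw":0.045},
  {"twist":[0,0,0],"travel":[0,0,0.013],"claw":0.045},
  {"twist":[0,0,0],"travel":[0,0,0.0115],"claw":0.045},
  {"twist":[0,0,0],"travel":[0,0,0],"claw":0.045},
  {"twist":[0,0,0],"travel":[0,0,0],"claw":0.022},
  {"twist":[0,0,0],"travel":[0,0,0],"claw":0.015},
  {"twist":[0,0,0],"travel":[0,0,0],"claw":0.015},
  {"twist":[0,0,0],"travel":[0,0,0],"claw":0.015},
  {"twist":[0,0,0],"travel":[0,0,0],"claw":0.015},
  {"twist":[0,0,0],"travel":[0,0,0],"claw":0.015},
])

```text
time: 6.3
eef_pos: [0.4722, 0.2378, 0.1082]
orientation: [[-0.991, -0.131, 0.002], [-0.131, 0.991, 0.0], [-0.002, -0.0, -1.0]]
wrist_force: [-1.4, -2.8, 4.7]
finger_gap: 0.0204
```

Run:
```python
from look import *
st();pts(["nest","riser_block","dish"],["wrist"])
go([.432,.082,.17],-172.4)
```

```text
t 6.3 [0.4722 0.2378 0.1082] yaw -172.46 zz -1.0 gap 0.0204 F [-1.4 -2.8  4.7]
nest wrist 0.63 [142.7 127. ] [0.4314 0.0825]
dish wrist 0.6 [135.3 261. ] [0.5567 0.0692]
go twist -0.1 then [ 0.0605 -0.1491 -0.0618]
```

Emit:
carry_out([
  {"twist":[0,0,0],"travel":[0,0,-0.006],"claw":0.015},
  {"twist":[0,0,0],"travel":[0,0,-0.012],"claw":0.015},
  {"twist":[0,0,0],"travel":[0,0,-0.015],"claw":0.015},
  {"twist":[0,0,0],"travel":[0,0,-0.015],"claw":0.015},
  {"twist":[0,0,0],"travel":[0.004,-0.011,-0.013],"claw":0.015},
  {"twist":[0,0,0],"travel":[0.008,-0.02,0],"claw":0.015},
  {"twist":[0,0,0],"travel":[0.008,-0.02,0],"claw":0.015},
  {"twist":[0,0,0],"travel":[0.008,-0.02,0],"claw":0.015},
  {"twist":[0,0,0],"travel":[0.008,-0.02,0],"claw":0.015},
  {"twist":[0,0,0],"travel":[0.008,-0.02,0],"claw":0.015},
  {"twist":[0,0,0],"travel":[0.008,-0.02,0],"claw":0.015},
  {"twist":[0,0,0],"travel":[0.008,-0.018,0],"claw":0.015},
  {"twist":[0,0,0],"travel":[0,0,0],"claw":0.015},
  {"twist":[0,0,0],"travel":[0,0,0],"claw":0.015},
])

```text
time: 7.67
eef_pos: [0.4319, 0.0817, 0.1688]
orientation: [[-0.992, -0.13, 0.001], [-0.13, 0.992, 0.0], [-0.001, -0.0, -1.0]]
wrist_force: [0.5, 0.3, 0.5]
finger_gap: 0.0206
```

Run:
```python
from look import *
H["adapter_centre"]=.157
st();c=pts(["nest","adapter_centre","lens_box_centre","riser_block"],["wrist"])["wrist"];save(c,"w5.png",(60,60,620,400),1.3)
im=np.array(c["image"]);print([x["rect"] for x in find_in("nest","wrist")[:1]])
```

```text
t 7.67 [0.4319 0.0817 0.1688] yaw -172.56 zz -1.0 gap 0.0206 F [0.5 0.3 0.5]
nest wrist 0.67 [515.6 336.5] [0.6025 0.3526]
adapter_centre wrist 0.67 [324.6 242.7] [0.428  0.0813]
lens_box_centre wrist 0.76 [495.4 264.9] [0.4674 0.237 ]
riser_block wrist 0.56 [209.  180.6] [ 0.4463 -0.0428]
[[294.7, 154.4, 353.4, 214.3]]
```

View pics/w5.png

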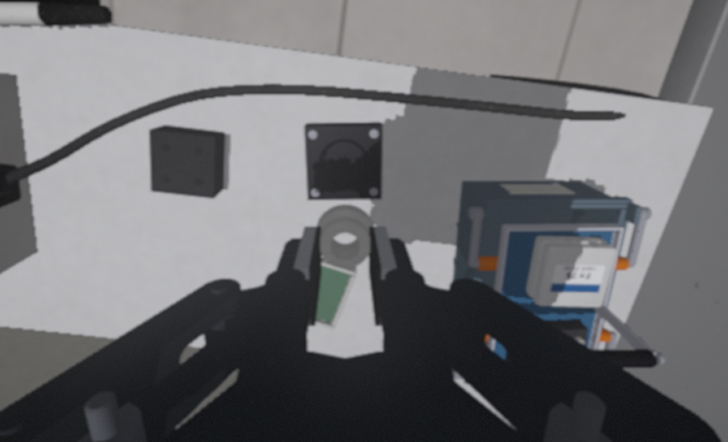

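Run:
```python
from look import *
c=read_camera("wrist")
for u,v in [(344.5,162.5),(313,134),(374,132),(375,191),(316,193)]: print(np.round(atz(c,(60+u/1.3,60+v/1.3),.018),4))
p=[np.array([60+u/1.3,60+v/1.3]) for u,v in[(345,235),(345,217),(345,239)]]
for q,z in zip(p,[.1556,.160,.1635]):print(atz(c,q,z))
T=read_camera("top");print([(d["conf"],atz(T,d["uv"],0)) for d in place_of("nest","top")[:1]])
go([.432,.082,.09],-172.4)
```

```text
[0.4298 0.0828 0.018 ]
[0.4107 0.0559 0.018 ]
[0.403 0.102 0.018]
[0.4498 0.1102 0.018 ]
[0.4578 0.0635 0.018 ]
[0.42690462 0.08274194 0.1556    ]
[0.41702746 0.0814104  0.16      ]
[0.42493619 0.08247218 0.1635    ]
[]
go twist -0.0 then [-0.0002 -0.0006  0.0778]
```

Emit:
carry_out([
  {"twist":[0,0,0],"travel":[0,0.0008,0.013],"claw":0.015},
  {"twist":[0,0,0],"travel":[0,0,0.018],"claw":0.015},
  {"twist":[0,0,0],"travel":[0,0,0.018],"claw":0.015},
  {"twist":[0,0,0],"travel":[0,0,0.018],"claw":0.015},
  {"twist":[0,0,0],"travel":[0,0,0.018],"claw":0.015},
  {"twist":[0,0,0],"travel":[0,0,0.018],"claw":0.015},
  {"twist":[0,0,0],"travel":[0,0,0.015],"claw":0.015},
  {"twist":[0,0,0],"travel":[0,0,0.005],"claw":0.015},
  {"twist":[0,0,0],"travel":[0,0,0.005],"claw":0.015},
  {"twist":[0,0,0],"travel":[0,0,0.005],"claw":0.015},
  {"twist":[0,0,0],"travel":[0,0,0],"claw":0.015},
  {"twist":[0,0,0],"travel":[0,0,0],"claw":0.015},
  {"twist":[0,0,0],"travel":[0,0,0],"claw":0.015},
])

```text
time: 9.2
eef_pos: [0.4319, 0.0831, 0.0353]
orientation: [[-0.991, -0.131, 0.001], [-0.131, 0.991, 0.0], [-0.001, -0.0, -1.0]]
wrist_force: [0.1, 0.1, -0.0]
finger_gap: 0.0204
```

Run:
```python
from look import *
st();c=read_camera("wrist");save(c,"w6.png",(220,160,420,320),3)
```

```text
t 9.2 [0.4319 0.0831 0.0353] yaw -172.45 zz -1.0 gap 0.0204 F [ 0.1  0.1 -0. ]
```

View pics/w6.png

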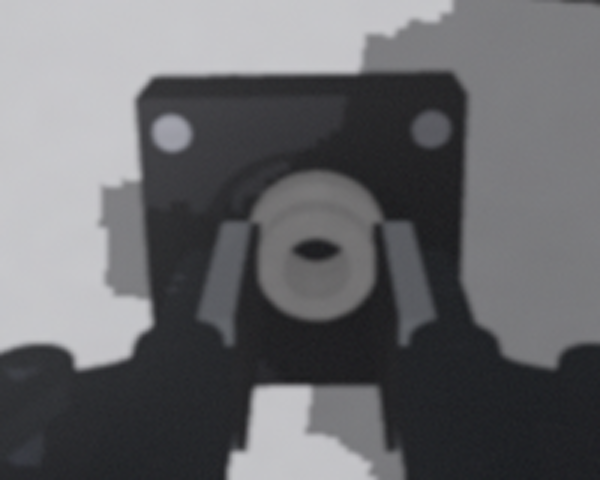

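Run:
```python
from look import *
c=read_camera("wrist")
w=lambda u,v,z:atz(c,(220+u/3,160+v/3),z)[:2]*1000
print("screws",w(172,133,.018),w(431,129,.018))
print("nest edge top corners",w(152,76,.018),w(455,72,.018), w(137,98,.018),w(466,92,.018))
print("pocket arc",w(285,155,.018),w(270,178,.018),w(215,215,.018))
for z in(.018,.022,.026):print("flange top",w(315,170,z), "sides",w(250,222,z),w(383,222,z))
print("upper ring bottom edge",w(316,320,.0296),w(257,260,.0296),w(376,260,.0296))
im=c["image"][:,:,::-1];g=cv2.cvtColor(im,cv2.COLOR_BGR2GRAY)[190:290,250:390];g=cv2.createCLAHE(6,(4,4)).apply(cv2.resize(g,None,fx=5,fy=5,interpolation=cv2.INTER_CUBIC));cv2.imwrite("pics/w7.png",g)
```

```text
screws [411.34736696  54.52180818] [404.382865  100.9522406]
nest edge top corners [401.19299282  50.10117567] [393.35064353 103.35994477] [405.60254288  47.75107488] [396.71243373 105.96624104]
pocket arc [412.83074091  75.3543164 ] [417.65340891  73.16143599] [426.34573437  63.83945271]
flange top [414.99940421  81.17533795] sides [426.89094317  70.47748322] [423.59349142  95.1663745 ]
flange top [413.51941379  80.98173529] sides [425.08455821  70.5775113 ] [421.87761369  94.58875106]
flange top [412.03942338  80.78813263] sides [423.27817325  70.67753938] [420.16173596  94.01112762]
upper ring bottom edge [438.99458051  84.56139079] [428.65757646  72.77530305] [425.90276529  93.39431501]
```

View pics/w7.png

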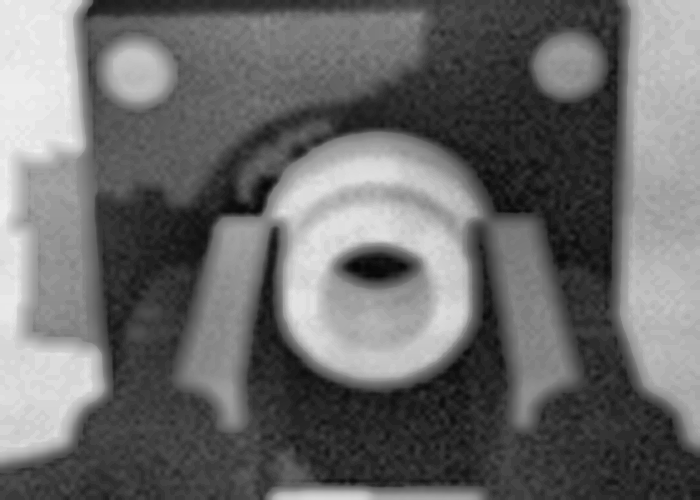

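Emit:
carry_out([
  {"twist":[0,0,0],"travel":[-0.0032,-0.0022,0],"claw":0.015},
  {"twist":[0,0,0],"travel":[0,0,0],"claw":0.015},
  {"twist":[0,0,0],"travel":[0,0,0.0015],"claw":0.015},
  {"twist":[0,0,0],"travel":[0,0,0],"claw":0.015},
  {"twist":[0,0,0],"travel":[0,0,0],"claw":0.022},
  {"twist":[0,0,0],"travel":[0,0,0],"claw":0.03},
  {"twist":[0,0,0],"travel":[0,0,0],"claw":0.036},
  {"twist":[0,0,0],"travel":[0,0,0],"claw":0.036},
  {"twist":[0,0,0],"travel":[0,0,-0.01],"claw":0.04},
  {"twist":[0,0,0],"travel":[0,0,-0.02],"claw":0.055},
  {"twist":[0,0,0],"travel":[0,0,-0.03],"claw":0.065},
  {"twist":[0,0,0],"travel":[0,0,-0.03],"claw":0.065},
  {"twist":[0,0,0],"travel":[0,0,-0.03],"claw":0.065},
  {"twist":[0,0,0],"travel":[0,0,0],"claw":0.065},
  {"twist":[0,0,0],"travel":[0,0,0],"claw":0.065},
])

```text
time: 10.55
eef_pos: [0.4358, 0.0813, 0.1545]
orientation: [[-0.991, -0.131, 0.003], [-0.131, 0.991, 0.0], [-0.003, -0.0, -1.0]]
wrist_force: [-0.1, 0.5, -0.0]
finger_gap: 0.0648
```

Run:
```python
from look import *
H["adapter_centre"]=.0175
st();c=pts(["adapter_centre","lens_box_centre"],["wrist"])["wrist"];save(c,"w8.png",(160,60,640,400),1.6)
for cam in("top","side"): pts(["adapter_centre"],[cam])
```

```text
t 10.55 [0.4358 0.0813 0.1545] yaw -172.45 zz -1.0 gap 0.0648 F [-0.1  0.5 -0. ]
adapter_centre wrist 0.75 [323.9 186.9] [0.4331 0.0801]
lens_box_centre wrist 0.95 [512.1 272.8] [0.4695 0.2418]
adapter_centre side 0.54 [291.1 276.7] [0.4987 0.2612]
```

View pics/w8.png

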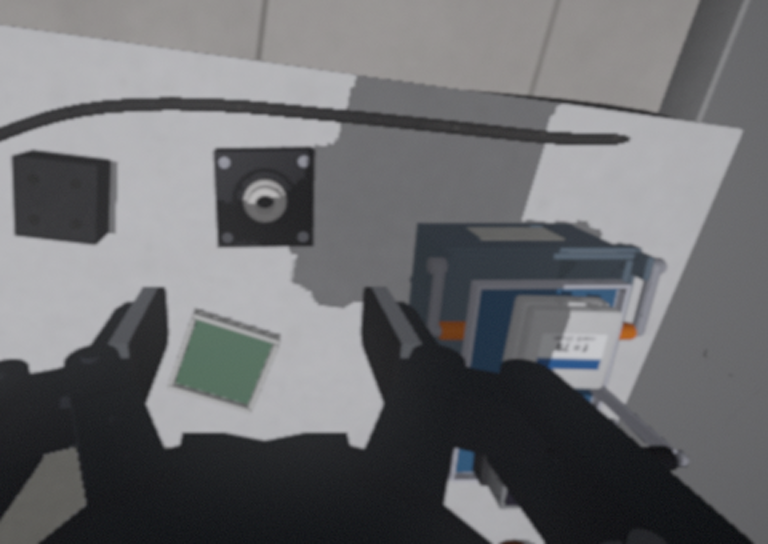

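Run:
```python
from look import *
go([.470,.2378,.16],-173)
```

```text
go twist 0.5 then [-0.0542  0.151  -0.0074]
```

Emit:
carry_out([
  {"twist":[0,0,0.5],"travel":[-0.006,0.012,-0.01],"claw":0.06},
  {"twist":[0,0,0],"travel":[-0.008,0.023,0],"claw":0.06},
  {"twist":[0,0,0],"travel":[-0.008,0.024,0],"claw":0.06},
  {"twist":[0,0,0],"travel":[-0.008,0.024,0],"claw":0.06},
  {"twist":[0,0,0],"travel":[-0.008,0.024,0],"claw":0.06},
  {"twist":[0,0,0],"travel":[-0.008,0.024,0],"claw":0.06},
  {"twist":[0,0,0],"travel":[-0.008,0.02,0],"claw":0.06},
  {"twist":[0,0,0],"travel":[0,0,0],"claw":0.06},
  {"twist":[0,0,0],"travel":[0,0,0],"claw":0.06},
])

```text
time: 11.65
eef_pos: [0.4697, 0.2385, 0.1626]
orientation: [[-0.992, -0.124, -0.001], [-0.124, 0.992, -0.0], [0.001, -0.0, -1.0]]
wrist_force: [-0.7, -0.7, -0.2]
finger_gap: 0.0598
```

Run:
```python
from look import *
st();c=pts(["lens_box_centre","sample_holder_centre"],["wrist"])["wrist"]
print([d["rect"] for d in find_in("lens_box_centre","wrist")[:1]])
im=np.array(c["image"]);g=im.min(2);r=[d["rect"] for d in find_in("lens_box_centre","wrist")][0]
l,t,rr,b=[int(x) for x in r];m=np.zeros_like(g);m[t-3:b+4,l-3:rr+4]=((g>135)[t-3:b+4,l-3:rr+4])
for k in sorted(cv2.findContours(m,0,1)[0],key=cv2.contourArea)[-1:]:
    P=np.array([atz(c,p[0],.0875)[:2] for p in k])*1000;print(cv2.minAreaRect(P.astype(np.float32)))
go([.470,.2378,.09])
```

```text
t 11.65 [0.4697 0.2385 0.1626] yaw -172.86 zz -1.0 gap 0.0598 F [-0.7 -0.7 -0.2]
lens_box_centre wrist 0.67 [325.9 206.8] [0.4692 0.2394]
sample_holder_centre wrist 0.59 [320.5 284.6] [0.5371 0.2434]
[[296.3, 176.4, 357.9, 239.5]]
((455.3713684082031, 228.2823944091797), (18.914247512817383, 25.988069534301758), 10.443916320800781)
go twist -0.0 then [-0.0002  0.0007  0.0733]
```

Emit:
carry_out([
  {"twist":[0,0,0],"travel":[0,0.0006,0.012],"claw":0.06},
  {"twist":[0,0,0],"travel":[0,0,0.016],"claw":0.06},
  {"twist":[0,0,0],"travel":[0,0,0.016],"claw":0.06},
  {"twist":[0,0,0],"travel":[0,0,0.014],"claw":0.06},
  {"twist":[0,0,0],"travel":[0,0,0.009],"claw":0.06},
  {"twist":[0,0,0],"travel":[0,0,0.005],"claw":0.06},
  {"twist":[0,0,0],"travel":[0,0,0],"claw":0.052},
  {"twist":[0,0,0],"travel":[0,0,0],"claw":0.046},
  {"twist":[0,0,0],"travel":[0,0,0],"claw":0.038},
  {"twist":[0,0,0],"travel":[0,0,0],"claw":0.038},
  {"twist":[0,0,0],"travel":[0,0,0],"claw":0.038},
])

```text
time: 12.82
eef_pos: [0.4702, 0.2384, 0.0922]
orientation: [[-0.992, -0.123, 0.001], [-0.123, 0.992, 0.0], [-0.001, -0.0, -1.0]]
wrist_force: [-2.3, -1.7, 7.8]
finger_gap: 0.0428
```

Run:
```python
from look import *
st();pts(["dish"],["wrist"]);go([.553,.070,.15],-192.6);go([.553,.070,.15],-172.9)
```

```text
t 12.82 [0.4702 0.2384 0.0922] yaw -172.96 zz -1.0 gap 0.0428 F [-2.3 -1.7  7.8]
dish wrist 0.93 [123.8 271.9] [0.555  0.0692]
go twist 19.6 then [-0.1176 -0.1463 -0.0578]
go twist -0.1 then [-0.0614 -0.1774 -0.0578]
```

Emit:
carry_out([
  {"twist":[0,0,0],"travel":[0,0,-0.006],"claw":0.038},
  {"twist":[0,0,0],"travel":[0,0,-0.012],"claw":0.038},
  {"twist":[0,0,0],"travel":[0,0,-0.016],"claw":0.038},
  {"twist":[0,0,0],"travel":[0,0,-0.016],"claw":0.038},
  {"twist":[0,0,4.9],"travel":[0,0,-0.014],"claw":0.038},
  {"twist":[0,0,4.9],"travel":[0,0,0],"claw":0.038},
  {"twist":[0,0,4.9],"travel":[0,0,0],"claw":0.038},
  {"twist":[0,0,4.9],"travel":[0,0,0],"claw":0.038},
  {"twist":[0,0,0],"travel":[-0.01,-0.012,0],"claw":0.038},
  {"twist":[0,0,0],"travel":[-0.018,-0.022,0],"claw":0.038},
  {"twist":[0,0,0],"travel":[-0.018,-0.022,0],"claw":0.038},
  {"twist":[0,0,0],"travel":[-0.018,-0.022,0],"claw":0.038},
  {"twist":[0,0,0],"travel":[-0.018,-0.022,0],"claw":0.038},
  {"twist":[0,0,0],"travel":[-0.018,-0.022,0],"claw":0.038},
  {"twist":[0,0,0],"travel":[-0.013,-0.018,0],"claw":0.038},
  {"twist":[0,0,0],"travel":[-0.0046,-0.0063,0],"claw":0.038},
  {"twist":[0,0,0],"travel":[0,0,0],"claw":0.038},
  {"twist":[0,0,0],"travel":[0,0,0],"claw":0.038},
])

```text
time: 14.42
eef_pos: [0.5527, 0.0704, 0.1555]
orientation: [[-0.976, 0.218, 0.0], [0.218, 0.976, 0.0], [0.0, 0.0, -1.0]]
wrist_force: [0.3, 0.5, 0.3]
finger_gap: 0.0429
```

Run:
```python
from look import *
s=st();z=s["eef_pos"][2]; H["lens_box_centre"]=z-.0142
c=pts(["lens_box_centre","dish"],["wrist"])["wrist"];save(c,"w9.png",(200,80,440,270),3.2)
H["sample_holder_centre"]=.083;pts(["sample_holder_centre"],["wrist"])
```

```text
t 14.42 [0.5527 0.0704 0.1555] yaw 167.42 zz -1.0 gap 0.0429 F [0.3 0.5 0.3]
lens_box_centre wrist 0.96 [320.8 244.6] [0.5506 0.0692]
dish wrist 0.93 [324.9 184.7] [0.5518 0.0712]
sample_holder_centre wrist 0.95 [558.3 142.9] [0.5372 0.2435]
```

View pics/w9.png

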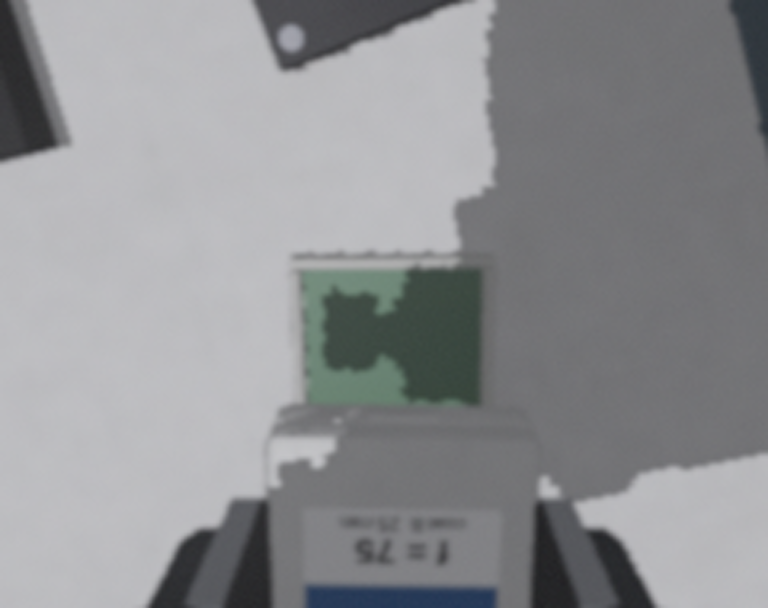

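Run:
```python
from look import *
c=read_camera("wrist");w=lambda u,v,z:atz(c,(200+u/3.2,80+v/3.2),z)[:2]*1000
a=np.radians(-12.6);ex=np.array([np.cos(a),np.sin(a)])
m=(w(292,256,.009)+w(495,256,.009))/2;print("dish from outer front rim",m+32*ex, "w",np.linalg.norm(w(292,256,.009)-w(495,256,.009)))
m=(w(304,269,.0035)+w(482,269,.0035))/2;print("dish from inner floor",m+28.5*ex)
zt=.1555-.0922+.0875
m=(w(268,436,zt)+w(538,434,zt))/2;print("box top front edge ->",m+22.5*ex,"w",np.linalg.norm(w(268,436,zt)-w(538,434,zt)))
```

```text
dish from outer front rim [555.91048776  68.79053937] w 62.172885149844404
dish from inner floor [557.29095293  68.28462614]
box top front edge -> [552.97126689  72.01515832] w 42.45621286538135
```

Emit:
carry_out([
  {"twist":[0,0,0],"travel":[-0.0033,-0.001,0.01],"claw":0.038},
  {"twist":[0,0,0],"travel":[0,0,0.018],"claw":0.038},
  {"twist":[0,0,0],"travel":[0,0,0.018],"claw":0.038},
  {"twist":[0,0,0],"travel":[0,0,0.018],"claw":0.038},
  {"twist":[0,0,0],"travel":[0,0,0.018],"claw":0.038},
  {"twist":[0,0,0],"travel":[0,0,0.016],"claw":0.038},
  {"twist":[0,0,0],"travel":[0,0,0.012],"claw":0.038},
  {"twist":[0,0,0],"travel":[0,0,0.006],"claw":0.038},
  {"twist":[0,0,0],"travel":[0,0,0],"claw":0.038},
  {"twist":[0,0,0],"travel":[0,0,0],"claw":0.038},
])

```text
time: 15.55
eef_pos: [0.5559, 0.0684, 0.0392]
orientation: [[-0.976, 0.217, -0.0], [0.217, 0.976, 0.0], [0.0, -0.0, -1.0]]
wrist_force: [1.0, 1.0, -0.4]
finger_gap: 0.043
```

Run:
```python
from look import *
s=st();z=s["eef_pos"][2]; H["lens_box_centre"]=z-.0142
c=pts(["lens_box_centre","dish"],["wrist"])["wrist"];save(c,"w10.png",(200,120,440,300),3.2)
```

```text
t 15.55 [0.5559 0.0684 0.0392] yaw 167.46 zz -1.0 gap 0.043 F [ 1.   1.  -0.4]
lens_box_centre wrist 0.68 [322.6 242.6] [0.5528 0.0684]
```

View pics/w10.png

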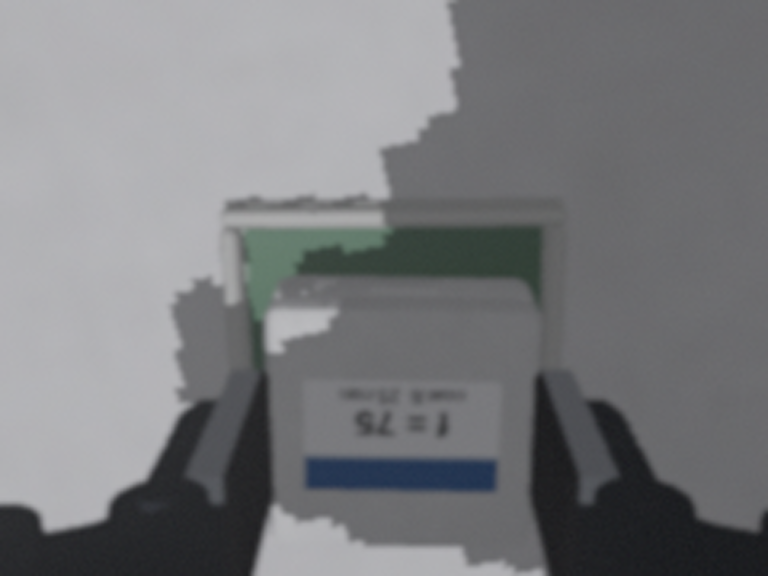

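Run:
```python
from look import *
c=read_camera("wrist");w=lambda u,v,z:atz(c,(200+u/3.2,120+v/3.2),z)[:2]*1000
a=np.radians(-12.6);ex=np.array([np.cos(a),np.sin(a)])
m=(w(224,201,.009)+w(568,201,.009))/2;print("dish",m+32*ex)
m=(w(245,227,.0035)+w(543,227,.0035))/2;print("dish in",m+28.5*ex)
zt=.0392-.0922+.0875
m=(w(268,308,zt)+w(540,308,zt))/2;print("box",m+22.5*ex)
m=(w(277,540,zt)+w(535,540,zt))/2;print("box back",m-22.5*ex)
```

```text
dish [555.36738239  68.5088395 ]
dish in [558.11077414  67.4840675 ]
box [557.35255805  69.47950682]
box back [554.93641174  70.49334368]
```

Emit:
carry_out([
  {"twist":[0,0,0],"travel":[0,-0.0014,0.004],"claw":0.038},
  {"twist":[0,0,0],"travel":[0,0,0.004],"claw":0.038},
  {"twist":[0,0,0],"travel":[0,0,0.0035],"claw":0.038},
  {"twist":[0,0,0],"travel":[0,0,0],"claw":0.038},
  {"twist":[0,0,0],"travel":[0,0,0],"claw":0.046},
  {"twist":[0,0,0],"travel":[0,0,0],"claw":0.05},
  {"twist":[0,0,0],"travel":[0,0,0],"claw":0.054},
  {"twist":[0,0,0],"travel":[0,0,-0.005],"claw":0.056},
  {"twist":[0,0,0],"travel":[0,0,-0.015],"claw":0.056},
  {"twist":[0,0,0],"travel":[0,0,-0.025],"claw":0.05},
  {"twist":[0,0,0],"travel":[0,0,-0.03],"claw":0.05},
  {"twist":[0,0,-4.9],"travel":[0,0,-0.03],"claw":0.05},
  {"twist":[0,0,-5.2],"travel":[0,0,-0.03],"claw":0.05},
  {"twist":[0,0,-5.2],"travel":[0,0,0],"claw":0.05},
  {"twist":[0,0,-4.9],"travel":[0,0,0],"claw":0.05},
  {"twist":[0,0,0],"travel":[0,0,0],"claw":0.05},
])

```text
time: 17.08
eef_pos: [0.5557, 0.067, 0.1637]
orientation: [[-0.991, -0.137, 0.001], [-0.137, 0.991, -0.0], [-0.001, -0.0, -1.0]]
wrist_force: [0.1, -0.2, -0.3]
finger_gap: 0.05
```

Run:
```python
from look import *
st(); H["lens_box_centre"]=.0125
c=pts(["lens_box_centre","dish"],["wrist"])["wrist"];save(c,"w11.png")
# holder grip point: holder centre + (4,-8) in yaw 7.5
a=np.radians(7.5);h=np.array([.5372,.2434]);g=h+np.array([[np.cos(a),-np.sin(a)],[np.sin(a),np.cos(a)]])@[.004,-.008];print(g);go([*g,.17],-172.4)
```

```text
t 17.08 [0.5557 0.067  0.1637] yaw -172.12 zz -1.0 gap 0.05 F [ 0.1 -0.2 -0.3]
lens_box_centre wrist 0.95 [326.7 184.9] [0.5539 0.0687]
[0.54220999 0.23599055]
go twist -0.1 then [-0.0092  0.1692 -0.0073]
```

Emit:
carry_out([
  {"twist":[0,0,0],"travel":[-0.001,0.012,-0.01],"claw":0.05},
  {"twist":[0,0,0],"travel":[-0.001,0.023,-0.01],"claw":0.05},
  {"twist":[0,0,0],"travel":[-0.001,0.025,0],"claw":0.05},
  {"twist":[0,0,0],"travel":[-0.001,0.025,0],"claw":0.05},
  {"twist":[0,0,0],"travel":[-0.001,0.025,0],"claw":0.05},
  {"twist":[0,0,0],"travel":[-0.001,0.025,0],"claw":0.05},
  {"twist":[0,0,0],"travel":[-0.001,0.022,0],"claw":0.05},
  {"twist":[0,0,0],"travel":[-0.002,0.012,0],"claw":0.05},
  {"twist":[0,0,0],"travel":[0,0,0],"claw":0.05},
  {"twist":[0,0,0],"travel":[0,0,0],"claw":0.05},
])

```text
time: 18.07
eef_pos: [0.542, 0.2357, 0.1825]
orientation: [[-0.991, -0.133, -0.0], [-0.133, 0.991, -0.0], [0.001, -0.0, -1.0]]
wrist_force: [-0.8, -1.3, 0.2]
finger_gap: 0.0499
```

Run:
```python
from look import *
st(); c=pts(["sample_holder_centre","tray_handle"],["wrist"])["wrist"];save(c,"w12.png",(200,120,440,300),3.2)
```

```text
t 18.07 [0.542  0.2357 0.1825] yaw -172.36 zz -1.0 gap 0.0499 F [-0.8 -1.3  0.2]
sample_holder_centre wrist 0.7 [332.4 197.6] [0.5375 0.2416]
tray_handle wrist 0.89 [334.4 164.9] [0.5035 0.2373]
```

View pics/w12.png

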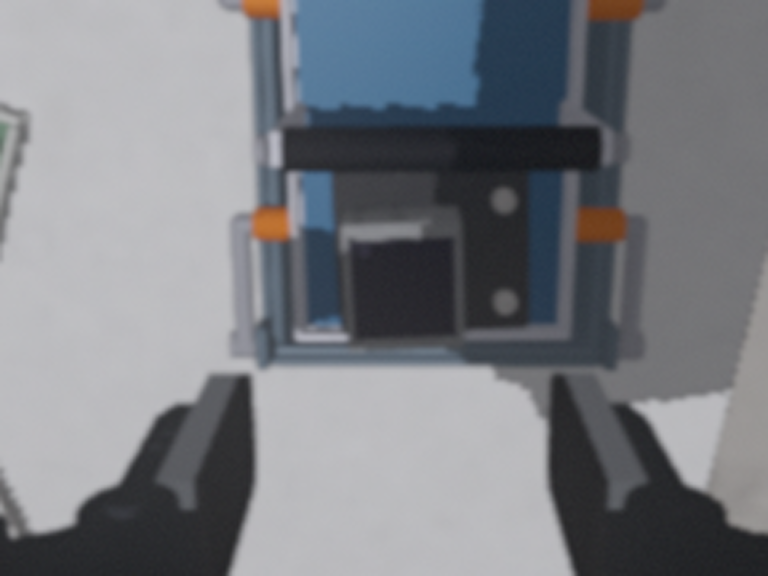

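Run:
```python
from look import *
c=read_camera("wrist");w=lambda u,v,z:atz(c,(200+u/3.2,120+v/3.2),z)[:2]*1000
q=[w(u,v,.097) for u,v in[(342,222),(460,212),(462,338),(348,342)]];print(np.round(q,1),np.mean(q,0))
b=[w(u,v,.081) for u,v in[(333,200),(527,170),(527,328)]];print("base",np.round(b,1))
print("tips",w(250,376,.1685),w(552,376,.1685))
print("handle ends",w(284,148,.12),w(600,148,.12))
print("bars",w(262,8,.061),w(615,8,.061),w(272,224,.061),w(602,224,.061))
go([.542,.236,.1],-172.4)
```

```text
[[529.7 218.9]
 [523.4 247.3]
 [556.1 252.8]
 [561.1 224.1]] [542.58350773 235.76905946]
base [[528.5 215.4]
 [513.8 264.5]
 [557.2 272. ]]
tips [539.71265328 208.58587891] [532.79839033 260.24149694]
handle ends [508.82100821 205.44311448] [499.85109228 272.58965973]
bars [483.29906268 189.6803358 ] [470.76119544 283.63761142] [542.77038507 197.87638419] [530.20122896 291.90664887]
go twist -0.0 then [-0.      0.0013  0.0828]
```

Emit:
carry_out([
  {"twist":[0,0,-1.2],"travel":[0,0.0003,0.013],"claw":0.05},
  {"twist":[0,0,0],"travel":[0,0,0.018],"claw":0.05},
  {"twist":[0,0,0],"travel":[0,0,0.018],"claw":0.05},
  {"twist":[0,0,0],"travel":[0,0,0.016],"claw":0.05},
  {"twist":[0,0,0],"travel":[0,0,0.012],"claw":0.05},
  {"twist":[0,0,0],"travel":[0,0,0.006],"claw":0.045},
  {"twist":[0,0,0],"travel":[0,0,0],"claw":0.036},
  {"twist":[0,0,0],"travel":[0,0,0],"claw":0.03},
  {"twist":[0,0,0],"travel":[0,0,0],"claw":0.024},
  {"twist":[0,0,0],"travel":[0,0,0],"claw":0.024},
  {"twist":[0,0,0],"travel":[0,0,0],"claw":0.024},
  {"twist":[0,0,0],"travel":[0,0,0],"claw":0.024},
])

```text
time: 19.27
eef_pos: [0.5424, 0.236, 0.1004]
orientation: [[-0.988, -0.154, 0.001], [-0.154, 0.988, 0.0], [-0.001, -0.0, -1.0]]
wrist_force: [0.3, -0.9, 4.1]
finger_gap: 0.0282
```

Run:
```python
from look import *
st(); pts(["sample_holder_centre","tray_handle"],["wrist"])
```

```text
t 19.27 [0.5424 0.236  0.1004] yaw -171.15 zz -1.0 gap 0.0282 F [ 0.3 -0.9  4.1]
sample_holder_centre wrist 0.88 [338.7 242.9] [0.5401 0.2439]
tray_handle wrist 0.65 [347.7 199.8] [0.5033 0.2396]
```

Run:
```python
from look import *
T=read_camera("top")
for uv in [(465,285),(470,220),(497,198),(505,200)]: print(uv,np.round(atz(T,uv,0)[:2],3),np.round(atz(T,uv,.2)[:2],3))
go([.442,-.03,.18],-171.1)
```

```text
(465, 285) [ 0.41  -0.188] [ 0.391 -0.123]
(470, 220) [ 0.548 -0.182] [ 0.499 -0.118]
(497, 198) [ 0.607 -0.233] [ 0.545 -0.158]
(505, 200) [ 0.606 -0.251] [ 0.544 -0.172]
go twist -0.1 then [ 0.1403 -0.2473 -0.0796]
```

Emit:
carry_out([
  {"twist":[0,0,0],"travel":[0,0,-0.006],"claw":0.024},
  {"twist":[0,0,0],"travel":[0,0,-0.012],"claw":0.024},
  {"twist":[0,0,0],"travel":[0,0,-0.018],"claw":0.024},
  {"twist":[0,0,0],"travel":[0,0,-0.02],"claw":0.024},
  {"twist":[0,0,0],"travel":[0,0,-0.018],"claw":0.024},
  {"twist":[0,0,0],"travel":[0,0,-0.01],"claw":0.024},
])

```text
time: 19.97
eef_pos: [0.5423, 0.2362, 0.1859]
orientation: [[-0.988, -0.154, 0.002], [-0.154, 0.988, 0.001], [-0.002, 0.0, -1.0]]
wrist_force: [0.6, 0.7, -1.2]
finger_gap: 0.0279
```

Emit:
carry_out([
  {"twist":[0,0,0],"travel":[0.005,-0.009,0],"claw":0.024},
  {"twist":[0,0,0],"travel":[0.012,-0.021,0],"claw":0.024},
  {"twist":[0,0,0],"travel":[0.012,-0.021,0],"claw":0.024},
  {"twist":[0,0,0],"travel":[0.012,-0.021,0],"claw":0.024},
  {"twist":[0,0,0],"travel":[0.012,-0.021,0],"claw":0.024},
  {"twist":[0,0,0],"travel":[0.012,-0.021,0],"claw":0.024},
  {"twist":[0,0,0],"travel":[0.012,-0.021,0],"claw":0.024},
  {"twist":[0,0,0],"travel":[0.012,-0.021,0],"claw":0.024},
  {"twist":[0,0,0],"travel":[0.012,-0.021,0],"claw":0.024},
  {"twist":[0,0,0],"travel":[0.012,-0.021,0],"claw":0.024},
  {"twist":[0,0,0],"travel":[0.012,-0.021,0],"claw":0.024},
  {"twist":[0,0,0],"travel":[0.012,-0.021,0],"claw":0.024},
  {"twist":[0,0,0],"travel":[0.003,-0.007,0],"claw":0.024},
  {"twist":[0,0,0],"travel":[0,0,0],"claw":0.024},
  {"twist":[0,0,0],"travel":[0,0,0],"claw":0.024},
])

```text
time: 21.22
eef_pos: [0.4412, -0.0297, 0.1833]
orientation: [[-0.988, -0.153, -0.001], [-0.153, 0.988, 0.0], [0.001, 0.001, -1.0]]
wrist_force: [-0.0, -0.7, -0.8]
finger_gap: 0.0281
```

Run:
```python
from look import *
s=st();H["sample_holder_centre"]=s["eef_pos"][2]-.0174;c=pts(["sample_holder_centre","riser_block"],["wrist"])["wrist"];save(c,"w13.png",(200,90,440,270),3.2)
print([d["rect"] for d in find_in("riser_block","wrist")])
```

```text
t 21.22 [ 0.4412 -0.0297  0.1833] yaw -171.22 zz -1.0 gap 0.0281 F [-0.  -0.7 -0.8]
sample_holder_centre wrist 0.66 [337.3 242.7] [ 0.4389 -0.0226]
riser_block wrist 0.79 [314.8 183.9] [ 0.4478 -0.0401]
[[289.6, 156.4, 337.9, 206.6]]
```

View pics/w13.png

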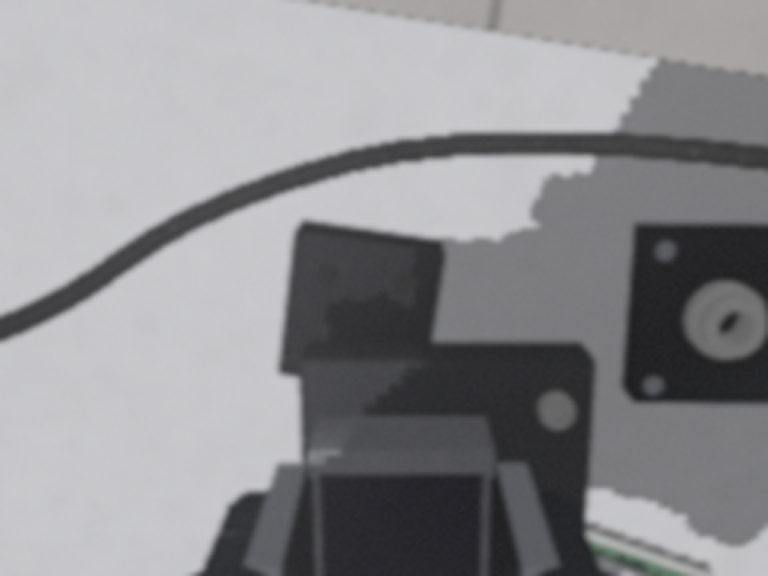

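Run:
```python
from look import *
c=read_camera("wrist");w=lambda u,v,z:atz(c,(200+u/3.2,90+v/3.2),z)[:2]*1000
A,B,C,D=w(303,232,.026),w(440,250,.026),w(283,368,.026),w(430,340,.026)
ang=lambda q:np.degrees(np.arctan2(q[1],q[0]))
print(A,B,C,"front",np.linalg.norm(B-A),ang(B-A),"left",np.linalg.norm(C-A),ang(C-A),"right",ang(D-B))
g=cv2.cvtColor(c["image"],cv2.COLOR_RGB2GRAY)
# candidates of center
for a in(ang(B-A)-90,):
    r=np.radians(a);ex=np.array([np.cos(r),np.sin(r)]);print("yaw",a,"centre",(A+B)/2+25*ex)
```

```text
[423.01425415 -62.96251705] [421.9366481  -18.74645014] [469.3974165  -63.83592388] front 44.22919632737342 91.39610017560388 left 46.391384859902736 -1.0787667111455292 right 3.397191456126932
yaw 1.396100175603877 centre [447.46802988 -40.24538026]
```

Run:
```python
from look import *
c=read_camera("wrist");w=lambda u,v,z:atz(c,(200+u/3.2,90+v/3.2),z)[:2]*1000
A,B=w(303,352,.1639),w(590,348,.1639);print(A,B,np.linalg.norm(A-B),"centre",(A+B)/2+23*np.array([.988,.153]))
go([.451,-.048,.075],-179)
```

```text
[418.73674213 -49.13502076] [410.33954744  -0.50063652] 49.353988788112545 centre [437.26214479 -21.29882864]
go twist 7.9 then [-0.0089 -0.0191  0.1087]
```

Emit:
carry_out([
  {"twist":[0,0,4],"travel":[0,0,0.005],"claw":0.024},
  {"twist":[0,0,3.9],"travel":[0,0,0.01],"claw":0.024},
  {"twist":[0,0,0],"travel":[-0.003,-0.006,0.018],"claw":0.024},
  {"twist":[0,0,0],"travel":[-0.003,-0.007,0.02],"claw":0.024},
  {"twist":[0,0,0],"travel":[-0.003,-0.006,0.02],"claw":0.024},
  {"twist":[0,0,0],"travel":[0,0,0.018],"claw":0.024},
  {"twist":[0,0,0],"travel":[0,0,0.012],"claw":0.024},
  {"twist":[0,0,0],"travel":[0,0,0.006],"claw":0.024},
  {"twist":[0,0,0],"travel":[0,0,0],"claw":0.024},
  {"twist":[0,0,0],"travel":[0,0,0],"claw":0.024},
])

```text
time: 22.35
eef_pos: [0.4511, -0.0483, 0.0751]
orientation: [[-1.0, -0.017, -0.0], [-0.017, 1.0, 0.0], [0.0, 0.0, -1.0]]
wrist_force: [-0.2, -0.0, -0.8]
finger_gap: 0.0278
```

Run:
```python
from look import *
s=st();H["sample_holder_centre"]=s["eef_pos"][2]-.0174;c=pts(["sample_holder_centre","riser_block"],["wrist"])["wrist"];save(c,"w14.png",(200,120,440,300),3.2)
pts(["sample_holder_centre","riser_block"],["top","side"])
```

```text
t 22.35 [ 0.4511 -0.0483  0.0751] yaw -179.03 zz -1.0 gap 0.0278 F [-0.2 -0.  -0.8]
sample_holder_centre wrist 0.63 [339. 241.] [ 0.4486 -0.0399]
riser_block wrist 0.9 [328.3 201.1] [ 0.443  -0.0455]
sample_holder_centre top 0.69 [403.3 253.1] [ 0.442  -0.0431]
riser_block top 0.66 [395.5 256. ] [ 0.4407 -0.0384]
sample_holder_centre side 0.89 [350.5 183.1] [ 0.4474 -0.0496]
riser_block side 0.63 [348.2 209.8] [ 0.4482 -0.0422]
```

View pics/w14.png

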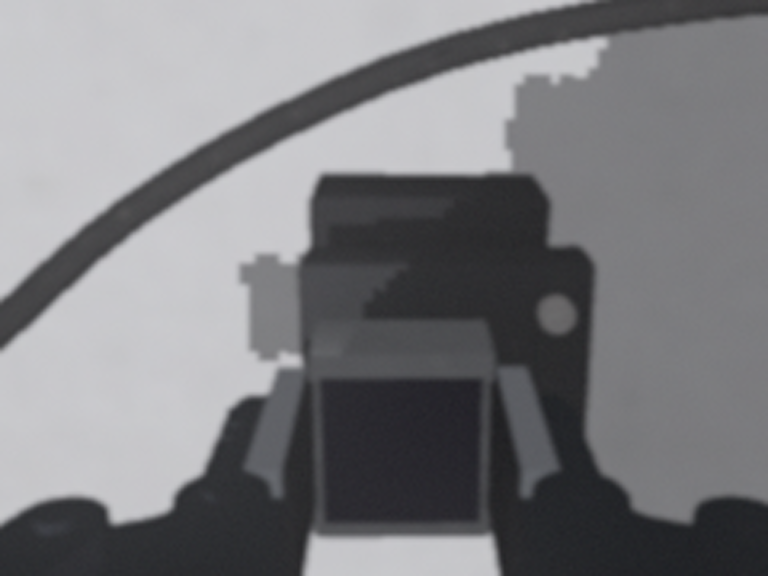

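Run:
```python
from look import *
c=read_camera("wrist");w=lambda u,v,z:atz(c,(200+u/3.2,120+v/3.2),z)[:2]*1000
A,B=w(310,225,.026),w(549,215,.026);print("riser sides",A,B,B[1]-A[1],(A+B)[1]/2)
for v,z in((193,.026),(177,.026),(177,.0)):print("riser front",v,z,w(430,v,z),"c x",w(430,v,z)[0]+25)
zb=.0751-.0314+.012
A,B=w(300,265,zb),w(595,265,zb);print("base",A,B,B[1]-A[1],(A+B)[1]/2); print("base front c x",w(447,248,zb)[0]+23,w(447,256,zb)[0]+23)
```

```text
riser sides [427.79478401 -66.79900843] [424.84464231 -18.19261569] 48.60639273451558 -42.495812062025145
riser front 193 0.026 [420.6836991  -42.50222242] c x 445.68369909725135
riser front 177 0.026 [417.392677   -42.59003858] c x 442.39267699872767
riser front 177 0.0 [422.91963681 -41.63142866] c x 447.9196368115638
base [426.90053298 -65.64409531] [426.01628889 -14.88638592] 50.75770939170805 -40.26524061658838
base front c x 446.4092206164798 447.8405387111963
```

Emit:
carry_out([
  {"twist":[0,0,0],"travel":[0,-0.002,0.005],"claw":0.024},
  {"twist":[0,0,0],"travel":[0,0,0.006],"claw":0.024},
  {"twist":[0,0,0],"travel":[0,0,0.004],"claw":0.024},
  {"twist":[0,0,0],"travel":[0,0,0.002],"claw":0.024},
  {"twist":[0,0,0],"travel":[0,0,0],"claw":0.024},
  {"twist":[0,0,0],"travel":[0,0,0],"claw":0.03},
  {"twist":[0,0,0],"travel":[0,0,0],"claw":0.036},
  {"twist":[0,0,0],"travel":[0,0,0],"claw":0.042},
  {"twist":[0,0,0],"travel":[0,0,-0.005],"claw":0.045},
  {"twist":[0,0,0],"travel":[0,0,-0.02],"claw":0.045},
  {"twist":[0,0,0],"travel":[0,0,-0.03],"claw":0.04},
  {"twist":[0,0,0],"travel":[0,0,-0.03],"claw":0.04},
  {"twist":[0,0,0],"travel":[0,0,-0.03],"claw":0.04},
  {"twist":[0,0,0],"travel":[0,0,-0.02],"claw":0.04},
  {"twist":[0,0,0],"travel":[0,0,0],"claw":0.04},
  {"twist":[0,0,0],"travel":[0,0,0],"claw":0.04},
])

```text
time: 24.18
eef_pos: [0.4515, -0.0506, 0.1938]
orientation: [[-1.0, -0.017, 0.002], [-0.017, 1.0, -0.001], [-0.002, -0.001, -1.0]]
wrist_force: [-0.7, -0.2, -0.3]
finger_gap: 0.0403
```

Run:
```python
from look import *
st();H["sample_holder_centre"]=.04;H["adapter_centre"]=.0175;H["lens_box_centre"]=.0125
pts(["sample_holder_centre","adapter_centre","lens_box_centre","nest"],["wrist","top","side"])
print(np.round(sensors.observe()["qpos"],1))
go([.5045,.240,.2],-82.4);go([.5045,.240,.2],97.6)
```

```text
t 24.18 [ 0.4515 -0.0506  0.1938] yaw -179.05 zz -1.0 gap 0.0403 F [-0.7 -0.2 -0.3]
sample_holder_centre wrist 0.67 [445.1 167.8] [0.4307 0.0711]
adapter_centre wrist 0.87 [443.6 167.9] [0.4349 0.0792]
lens_box_centre wrist 0.84 [417. 263.] [0.5548 0.0649]
nest wrist 0.97 [442.1 164.7] [0.4343 0.0845]
sample_holder_centre top 0.6 [401.8 253.7] [ 0.4426 -0.0435]
adapter_centre top 0.49 [339.2 248.9] [0.4298 0.0805]
lens_box_centre top 0.7 [355.4 193. ] [0.5542 0.0687]
nest top 0.94 [339.4 248.1] [0.4336 0.0798]
sample_holder_centre side 0.87 [351.5 193.2] [ 0.443  -0.0385]
adapter_centre side 0.44 [351.3 228.3] [0.4282 0.0758]
lens_box_centre side 0.69 [289.8 219.6] [0.5503 0.0579]
nest side 0.9 [349.5 238.4] [0.4297 0.0833]
[-16.7   9.6 -18.6  61.9   0.  -17.6]
go twist -96.7 then [-0.2808 -0.0915 -0.0072]
go twist 83.3 then [ 0.2808  0.0915 -0.0072]
```

Emit:
carry_out([
  {"twist":[0,0,5.95],"travel":[0,0,0],"claw":0.04},
  {"twist":[0,0,5.95],"travel":[0,0,0],"claw":0.04},
  {"twist":[0,0,5.95],"travel":[0,0,0],"claw":0.04},
  {"twist":[0,0,5.95],"travel":[0,0,0],"claw":0.04},
  {"twist":[0,0,5.95],"travel":[0,0,0],"claw":0.04},
  {"twist":[0,0,5.95],"travel":[0,0,0],"claw":0.04},
  {"twist":[0,0,5.95],"travel":[0,0,0],"claw":0.04},
  {"twist":[0,0,5.95],"travel":[0,0,0],"claw":0.04},
  {"twist":[0,0,5.95],"travel":[0,0,0],"claw":0.04},
  {"twist":[0,0,5.95],"travel":[0,0,0],"claw":0.04},
  {"twist":[0,0,5.95],"travel":[0,0,0],"claw":0.04},
  {"twist":[0,0,5.95],"travel":[0,0,0],"claw":0.04},
  {"twist":[0,0,5.95],"travel":[0,0,0],"claw":0.04},
  {"twist":[0,0,5.95],"travel":[0,0,0],"claw":0.04},
])

```text
time: 26.1
eef_pos: [0.451, -0.0504, 0.1928]
orientation: [[-0.128, 0.992, 0.0], [0.992, 0.128, 0.0], [0.0, 0.0, -1.0]]
wrist_force: [-0.1, 0.0, -0.3]
finger_gap: 0.0405
```

Emit:
carry_out([
  {"twist":[0,0,0],"travel":[0.012,0.004,0],"claw":0.035},
  {"twist":[0,0,0],"travel":[0.0234,0.0076,0],"claw":0.035},
  {"twist":[0,0,0],"travel":[0.0234,0.0076,0],"claw":0.035},
  {"twist":[0,0,0],"travel":[0.0234,0.0076,0],"claw":0.035},
  {"twist":[0,0,0],"travel":[0.0234,0.0076,0],"claw":0.035},
  {"twist":[0,0,0],"travel":[0.0234,0.0076,0],"claw":0.035},
  {"twist":[0,0,0],"travel":[0.0234,0.0076,0],"claw":0.035},
  {"twist":[0,0,0],"travel":[0.0234,0.0076,0],"claw":0.035},
  {"twist":[0,0,0],"travel":[0.0234,0.0076,0],"claw":0.035},
  {"twist":[0,0,0],"travel":[0.0234,0.0076,0],"claw":0.035},
  {"twist":[0,0,0],"travel":[0.0234,0.0076,0],"claw":0.035},
  {"twist":[0,0,0],"travel":[0.0234,0.0076,0],"claw":0.035},
  {"twist":[0,0,0],"travel":[0.011,0.004,0],"claw":0.035},
  {"twist":[0,0,0],"travel":[0,0,0],"claw":0.035},
  {"twist":[0,0,0],"travel":[0,0,0],"claw":0.035},
])

```text
time: 27.35
eef_pos: [0.5043, 0.2396, 0.1925]
orientation: [[-0.134, 0.991, -0.001], [0.991, 0.134, -0.0], [-0.0, -0.001, -1.0]]
wrist_force: [-0.5, -0.7, -0.2]
finger_gap: 0.035
```

```bash
cat >> look.py <<'E'
def oranges(c,z=.061):
    im=np.array(c["image"]);h=cv2.cvtColor(im,cv2.COLOR_RGB2HSV)
    o=((h[...,0]<20)&(h[...,1]>100)&(im[...,0]>90)).astype(np.uint8)
    n,l,s,ce=cv2.connectedComponentsWithStats(o)
    for i in range(1,n):
        if s[i,4]>15: print("orange",ce[i].round(1),s[i].tolist(),np.round(atz(c,ce[i],z)[:2],4))
E
python3 - <<'E'
from look import *
st();c=pts(["tray_handle","tote"],["wrist"])["wrist"];oranges(c)
print([np.round(d["rect"]) for d in find_in("tray_handle","wrist")[:2]])
T=pts(["tray_handle","tote"],["top"])["top"];oranges(T)
go([.5045,.240,.115],97.6)
E
```

```text
t 27.35 [0.5043 0.2396 0.1925] yaw 97.7 zz -1.0 gap 0.035 F [-0.5 -0.7 -0.2]
tray_handle wrist 0.7 [323.7 211.3] [0.5041 0.2417]
orange [552.2 131.9] [544, 115, 28, 34, 276] [0.7007 0.3239]
orange [518.3 128.8] [517, 126, 4, 7, 16] [0.6695 0.3225]
orange [291.1 143.4] [286, 135, 11, 18, 192] [0.4685 0.2821]
orange [359.1 143.6] [354, 135, 11, 18, 191] [0.5299 0.2902]
orange [294.7 239.3] [292, 237, 7, 6, 36] [0.4817 0.1876]
orange [355.  239.7] [352, 237, 7, 7, 43] [0.5419 0.1954]
[array([254., 154., 399., 263.])]
orange [350.    4.7] [344, 0, 14, 10, 30] [0.9657 0.1602]
orange [369.    5.7] [358, 0, 20, 10, 46] [0.9717 0.1181]
go twist 0.0 then [0.001  0.0002 0.0779]
```

Emit:
carry_out([
  {"twist":[0,0,0],"travel":[0,0.0005,0.012],"claw":0.035},
  {"twist":[0,0,0],"travel":[0,0,0.018],"claw":0.035},
  {"twist":[0,0,0],"travel":[0,0,0.018],"claw":0.035},
  {"twist":[0,0,0],"travel":[0,0,0.016],"claw":0.035},
  {"twist":[0,0,0],"travel":[0,0,0.012],"claw":0.035},
  {"twist":[0,0,0],"travel":[0,0,0],"claw":0.025},
  {"twist":[0,0,0],"travel":[0,0,0],"claw":0.015},
  {"twist":[0,0,0],"travel":[0,0,0],"claw":0.004},
  {"twist":[0,0,0],"travel":[0,0,0],"claw":0.004},
  {"twist":[0,0,0],"travel":[0,0,0],"claw":0.004},
  {"twist":[0,0,0],"travel":[0,0,0],"claw":0.004},
  {"twist":[0,0,0],"travel":[0,0,0],"claw":0.004},
])

```text
time: 28.7
eef_pos: [0.5051, 0.2398, 0.1173]
orientation: [[-0.133, 0.991, 0.001], [0.991, 0.133, 0.0], [0.0, 0.001, -1.0]]
wrist_force: [-1.1, -0.9, 2.9]
finger_gap: 0.0079
```

Emit:
carry_out([
  {"twist":[0,0,0],"travel":[0,0,-0.004],"claw":0.004},
  {"twist":[0,0,0],"travel":[0,0,-0.01],"claw":0.004},
  {"twist":[0,0,0],"travel":[0,0,-0.014],"claw":0.004},
  {"twist":[0,0,0],"travel":[0,0,-0.014],"claw":0.004},
  {"twist":[0,0,0],"travel":[0,0,-0.014],"claw":0.004},
  {"twist":[0,0,0],"travel":[0,0,-0.01],"claw":0.004},
  {"twist":[0,0,0],"travel":[0,0,0],"claw":0.004},
])

```text
time: 29.28
eef_pos: [0.5058, 0.24, 0.1854]
orientation: [[-0.133, 0.991, 0.003], [0.991, 0.133, 0.001], [0.001, 0.003, -1.0]]
wrist_force: [0.0, 0.3, -2.1]
finger_gap: 0.0079
```

Run:
```python
from look import *
st();H["tray_handle"]=sensors.observe()["eef_pos"][2]+.005;pts(["tray_handle"],["wrist","side"]);go([.552,-.05,.17],97.7)
```

```text
t 29.28 [0.5058 0.24   0.1854] yaw 97.65 zz -1.0 gap 0.0079 F [ 0.   0.3 -2.1]
tray_handle wrist 0.76 [324.1 264.5] [0.5062 0.2416]
tray_handle side 0.58 [292.7 165.8] [0.503  0.2388]
go twist -0.1 then [-0.2933  0.0081  0.0123]
```

Run:
```python
from look import *
T=read_camera("top")
for uv in [(372,160),(562,194),(383,125),(560,180)]: print(uv,np.round(atz(T,uv,0)[:2],3),np.round(atz(T,uv,.1)[:2],3))
```

```text
(372, 160) [0.638 0.046] [0.604 0.053]
(562, 194) [ 0.644 -0.371] [ 0.609 -0.318]
(383, 125) [0.724 0.035] [0.68  0.044]
(560, 180) [ 0.675 -0.364] [ 0.636 -0.312]
```

Emit:
carry_out([
  {"twist":[0,0,0],"travel":[-0.01,0.0002,0],"claw":0.004},
  {"twist":[0,0,0],"travel":[-0.02,0.0007,0],"claw":0.004},
  {"twist":[0,0,0],"travel":[-0.022,0.0007,0],"claw":0.004},
  {"twist":[0,0,0],"travel":[-0.022,0.0007,0],"claw":0.004},
  {"twist":[0,0,0],"travel":[-0.022,0.0007,0],"claw":0.004},
  {"twist":[0,0,0],"travel":[-0.022,0.0007,0],"claw":0.004},
  {"twist":[0,0,0],"travel":[-0.022,0.0007,0],"claw":0.004},
  {"twist":[0,0,0],"travel":[-0.022,0.0007,0],"claw":0.004},
  {"twist":[0,0,0],"travel":[-0.022,0.0007,0],"claw":0.004},
  {"twist":[0,0,0],"travel":[-0.022,0.0007,0],"claw":0.004},
  {"twist":[0,0,0],"travel":[-0.022,0.0007,0],"claw":0.004},
  {"twist":[0,0,0],"travel":[-0.022,0.0007,0],"claw":0.004},
  {"twist":[0,0,0],"travel":[-0.022,0.0007,0],"claw":0.004},
  {"twist":[0,0,0],"travel":[-0.0215,0.0006,0],"claw":0.004},
  {"twist":[0,0,0],"travel":[0,0,0],"claw":0.004},
  {"twist":[0,0,0],"travel":[0,0,0.01],"claw":0.004},
  {"twist":[0,0,0],"travel":[0,0,0.018],"claw":0.004},
  {"twist":[0,0,0],"travel":[0,0,0.02],"claw":0.004},
  {"twist":[0,0,0],"travel":[0,0,0.01],"claw":0.004},
  {"twist":[0,0,0],"travel":[0,0,0],"claw":0.004},
])

```text
time: 31.2
eef_pos: [0.5515, -0.0498, 0.1225]
orientation: [[-0.133, 0.991, -0.004], [0.991, 0.133, 0.001], [0.001, -0.004, -1.0]]
wrist_force: [0.5, -0.0, -1.9]
finger_gap: 0.0078
```

Run:
```python
from look import *
st();go([.5535,-.05,.0525])
```

```text
t 31.2 [ 0.5515 -0.0498  0.1225] yaw 97.64 zz -1.0 gap 0.0078 F [ 0.5 -0.  -1.9]
go twist -0.0 then [-0.0004  0.0019  0.07  ]
```

Emit:
carry_out([
  {"twist":[0,0,0],"travel":[0,0,0.015],"claw":0.004},
  {"twist":[0,0,0],"travel":[0,0,0.018],"claw":0.004},
  {"twist":[0,0,0],"travel":[0,0,0.016],"claw":0.004},
  {"twist":[0,0,0],"travel":[0,0,0.011],"claw":0.004},
  {"twist":[0,0,0],"travel":[0,0,0.007],"claw":0.004},
  {"twist":[0,0,0],"travel":[0,0,0.0035],"claw":0.004},
  {"twist":[0,0,0],"travel":[0,0,0],"claw":0.004},
  {"twist":[0,0,0],"travel":[0,0,0],"claw":0.015},
  {"twist":[0,0,0],"travel":[0,0,0],"claw":0.028},
  {"twist":[0,0,0],"travel":[0,0,0],"claw":0.03},
  {"twist":[0,0,0],"travel":[0,0,-0.006],"claw":0.03},
  {"twist":[0,0,0],"travel":[0,0,-0.02],"claw":0.03},
  {"twist":[0,0,0],"travel":[0,0,-0.03],"claw":0.03},
  {"twist":[0,0,0],"travel":[0,0,-0.03],"claw":0.03},
  {"twist":[0,0,0],"travel":[0,0,-0.02],"claw":0.03},
  {"twist":[0,0,0],"travel":[0,0,0],"claw":0.03},
])

```text
time: 32.53
eef_pos: [0.5549, -0.0503, 0.1651]
orientation: [[-0.133, 0.991, 0.006], [0.991, 0.133, -0.002], [-0.002, 0.006, -1.0]]
wrist_force: [0.1, -0.7, 1.2]
finger_gap: 0.0304
```

Run:
```python
from look import *
st();H["tray_handle"]=.054;pts(["tray_handle"],["wrist","top"]);go([.4748,.2369,.16],97.6)
```

```text
t 32.53 [ 0.5549 -0.0503  0.1651] yaw 97.65 zz -1.0 gap 0.0304 F [ 0.1 -0.7  1.2]
tray_handle wrist 0.97 [321.8 198.2] [ 0.5538 -0.0498]
tray_handle top 0.58 [415.2 202.5] [ 0.5482 -0.0515]
go twist 0.0 then [ 2.946e-01 -3.930e-02 -2.000e-04]
```

Emit:
carry_out([
  {"twist":[0,0,0],"travel":[0.0106,-0.0013,0],"claw":0.03},
  {"twist":[0,0,0],"travel":[0.022,-0.003,0],"claw":0.03},
  {"twist":[0,0,0],"travel":[0.022,-0.003,0],"claw":0.03},
  {"twist":[0,0,0],"travel":[0.022,-0.003,0],"claw":0.03},
  {"twist":[0,0,0],"travel":[0.022,-0.003,0],"claw":0.03},
  {"twist":[0,0,0],"travel":[0.022,-0.003,0],"claw":0.03},
  {"twist":[0,0,0],"travel":[0.022,-0.003,0],"claw":0.03},
  {"twist":[0,0,0],"travel":[0.022,-0.003,0],"claw":0.03},
  {"twist":[0,0,0],"travel":[0.022,-0.003,0],"claw":0.03},
  {"twist":[0,0,0],"travel":[0.022,-0.003,0],"claw":0.03},
  {"twist":[0,0,0],"travel":[0.022,-0.003,0],"claw":0.03},
  {"twist":[0,0,0],"travel":[0.022,-0.003,0],"claw":0.03},
  {"twist":[0,0,0],"travel":[0.022,-0.003,0],"claw":0.03},
  {"twist":[0,0,0],"travel":[0.02,-0.002,0],"claw":0.03},
  {"twist":[0,0,0],"travel":[0,0,0],"claw":0.03},
  {"twist":[0,0,0],"travel":[0,0,0],"claw":0.03},
])

```text
time: 34.07
eef_pos: [0.4739, 0.2378, 0.1596]
orientation: [[-0.135, 0.991, -0.001], [0.991, 0.135, -0.0], [-0.0, -0.001, -1.0]]
wrist_force: [0.4, 0.3, -0.4]
finger_gap: 0.0297
```

Run:
```python
from look import *
st();c=read_camera("wrist");oranges(c)
for k in("bail_near","bail_far"):print(k,[(round(d["conf"],2),np.round(atz(c,d["uv"],.061),4)) for d in place_of(k,"wrist")[:1]])
```

```text
t 34.07 [0.4739 0.2378 0.1596] yaw 97.76 zz -1.0 gap 0.0297 F [ 0.4  0.3 -0.4]
orange [621.8 139. ] [613, 118, 27, 39, 341] [0.7006 0.3229]
orange [574.7 138. ] [570, 129, 9, 20, 84] [0.6633 0.3186]
orange [324.6 200.2] [319, 141, 12, 121, 1354] [0.4741 0.2407]
orange [397.9 201.6] [388, 141, 21, 122, 1352] [0.5357 0.2479]Traceback (most recent call last):
  File "<stdin>", line 3, in <module>
ValueError: it knows: adapter_centre, dish, lens_box_centre, nest, riser_block, sample_holder_centre, tote, tray_handle
```

Emit:
carry_out([
  {"twist":[0,0,0],"travel":[0,0.0003,0.012],"claw":0.03},
  {"twist":[0,0,0],"travel":[0,0,0.018],"claw":0.03},
  {"twist":[0,0,0],"travel":[0,0,0.018],"claw":0.03},
  {"twist":[0,0,0],"travel":[0,0,0.018],"claw":0.03},
  {"twist":[0,0,0],"travel":[0,0,0.018],"claw":0.03},
  {"twist":[0,0,0],"travel":[0,0,0.014],"claw":0.03},
  {"twist":[0,0,0],"travel":[0,0,0.005],"claw":0.03},
  {"twist":[0,0,0],"travel":[0,0,0],"claw":0.02},
  {"twist":[0,0,0],"travel":[0,0,0],"claw":0.012},
  {"twist":[0,0,0],"travel":[0,0,0],"claw":0.004},
  {"twist":[0,0,0],"travel":[0,0,0],"claw":0.004},
  {"twist":[0,0,0],"travel":[0,0,0],"claw":0.004},
  {"twist":[0,0,0],"travel":[0,0,0],"claw":0.004},
])

```text
time: 35.2
eef_pos: [0.4736, 0.2362, 0.0575]
orientation: [[-0.133, 0.991, -0.003], [0.991, 0.133, -0.001], [-0.001, -0.003, -1.0]]
wrist_force: [-9.0, -2.7, -1.6]
finger_gap: 0.0078
```

```bash
python3 -c "
from look import *
st()"
```

```text
t 35.2 [0.4736 0.2362 0.0575] yaw 97.64 zz -1.0 gap 0.0078 F [-9.  -2.7 -1.6]
```

Emit:
carry_out([
  {"twist":[0,0,0],"travel":[0,-0.0006,-0.0066],"claw":0.004},
  {"twist":[0,0,0],"travel":[0,-0.0017,-0.0064],"claw":0.004},
  {"twist":[0,0,0],"travel":[0,-0.0028,-0.006],"claw":0.004},
  {"twist":[0,0,0],"travel":[0,-0.0038,-0.0054],"claw":0.004},
  {"twist":[0,0,0],"travel":[0,0,0],"claw":0.004},
])

```text
time: 35.62
eef_pos: [0.4661, 0.2353, 0.0832]
orientation: [[-0.133, 0.991, 0.001], [0.991, 0.133, -0.0], [-0.001, 0.001, -1.0]]
wrist_force: [-2.9, -5.1, 0.6]
finger_gap: 0.0075
```

Good, small forces. Continue over the top.

Emit:
carry_out([
  {"twist":[0,0,0],"travel":[0,-0.0047,-0.0047],"claw":0.004},
  {"twist":[0,0,0],"travel":[0,-0.0054,-0.0038],"claw":0.004},
  {"twist":[0,0,0],"travel":[0,-0.006,-0.0028],"claw":0.004},
  {"twist":[0,0,0],"travel":[0,-0.0064,-0.0017],"claw":0.004},
  {"twist":[0,0,0],"travel":[0,-0.0066,-0.0006],"claw":0.004},
  {"twist":[0,0,0],"travel":[0,-0.0066,0.0006],"claw":0.004},
  {"twist":[0,0,0],"travel":[0,-0.0064,0.0017],"claw":0.004},
  {"twist":[0,0,0],"travel":[0,-0.006,0.0028],"claw":0.004},
  {"twist":[0,0,0],"travel":[0,-0.0054,0.0038],"claw":0.004},
  {"twist":[0,0,0],"travel":[0,0,0],"claw":0.004},
])

```text
time: 36.45
eef_pos: [0.4125, 0.2282, 0.0879]
orientation: [[-0.133, 0.991, 0.001], [0.991, 0.133, 0.0], [-0.0, 0.001, -1.0]]
wrist_force: [-11.4, -6.4, 19.1]
finger_gap: 0.0076
```

Run:
```python
from look import *
s=st();a=np.radians(7.6);p=s["eef_pos"];print("expected bar at 130deg", np.array([.5049,.2425])+(-.069-.0244)*np.array([np.cos(a),np.sin(a)]))
c=read_camera("wrist");oranges(c,.09)
```

```text
t 36.45 [0.4125 0.2282 0.0879] yaw 97.65 zz -1.0 gap 0.0076 F [-11.4  -6.4  19.1]
expected bar at 130deg [0.41232047 0.23014725]
orange [532.6 229.9] [506, 149, 56, 168, 3469] [0.511  0.2603]
orange [324.8 242.5] [315, 157, 21, 179, 3238] [0.4118 0.2403]
```

Emit:
carry_out([
  {"twist":[0,0,0],"travel":[0,0,0],"claw":0.015},
  {"twist":[0,0,0],"travel":[0,0,0],"claw":0.03},
  {"twist":[0,0,0],"travel":[0,0,-0.005],"claw":0.03},
  {"twist":[0,0,0],"travel":[0,0,-0.02],"claw":0.03},
  {"twist":[0,0,0],"travel":[0,0,-0.025],"claw":0.03},
  {"twist":[0,0,0],"travel":[0,0,-0.02],"claw":0.03},
  {"twist":[0,0,0],"travel":[0,0,0],"claw":0.03},
  {"twist":[0,0,0],"travel":[0,0,0],"claw":0.03},
])

```text
time: 37.17
eef_pos: [0.4143, 0.2289, 0.1577]
orientation: [[-0.133, 0.991, 0.003], [0.991, 0.133, 0.001], [0.001, 0.003, -1.0]]
wrist_force: [0.1, -0.2, -0.5]
finger_gap: 0.0302
```

Run:
```python
from look import *
s=st();c=read_camera("wrist");oranges(c,.061);oranges(c,.055)
go([.535,.2455,.16],97.65)
```

```text
t 37.17 [0.4143 0.2289 0.1577] yaw 97.65 zz -1.0 gap 0.0302 F [ 0.1 -0.2 -0.5]
orange [637.2 137.9] [634, 131, 6, 15, 54] [0.6524 0.3161]
orange [305.6 197.3] [299, 139, 13, 121, 1191] [0.3988 0.2329]
orange [470.  200.1] [456, 140, 30, 122, 1559] [0.5356 0.2488]
orange [637.2 137.9] [634, 131, 6, 15, 54] [0.6589 0.3165]
orange [305.6 197.3] [299, 139, 13, 121, 1191] [0.3986 0.2311]
orange [470.  200.1] [456, 140, 30, 122, 1559] [0.5391 0.2474]
go twist -0.0 then [ 0.0005  0.1225 -0.0033]
```

Emit:
carry_out([
  {"twist":[0,0,0],"travel":[0,0.011,0],"claw":0.03},
  {"twist":[0,0,0],"travel":[0,0.0185,0],"claw":0.03},
  {"twist":[0,0,0],"travel":[0,0.02,0],"claw":0.03},
  {"twist":[0,0,0],"travel":[0,0.02,0],"claw":0.03},
  {"twist":[0,0,0],"travel":[0,0.02,0],"claw":0.03},
  {"twist":[0,0,0],"travel":[0,0.02,0],"claw":0.03},
  {"twist":[0,0,0],"travel":[0,0.0125,0],"claw":0.03},
  {"twist":[0,0,0],"travel":[0,0,0],"claw":0.03},
  {"twist":[0,0,0],"travel":[0,0,0],"claw":0.03},
  {"twist":[0,0,0],"travel":[0,0,0],"claw":0.03},
])

```text
time: 38.05
eef_pos: [0.5337, 0.2446, 0.1558]
orientation: [[-0.133, 0.991, -0.001], [0.991, 0.133, -0.0], [-0.0, -0.001, -1.0]]
wrist_force: [0.3, 0.0, 0.2]
finger_gap: 0.0301
```

Run:
```python
from look import *
s=st();c=read_camera("wrist");oranges(c,.061)
```

```text
t 38.05 [0.5337 0.2446 0.1558] yaw 97.65 zz -1.0 gap 0.0301 F [0.3 0.  0.2]
orange [550.8 135.6] [541, 116, 34, 39, 388] [0.7008 0.3243]
orange [512.3 131.5] [510, 128, 5, 8, 23] [0.6702 0.3232]
orange [164.4 196. ] [149, 138, 31, 122, 1427] [0.4022 0.2347]
orange [326.7 199.4] [321, 140, 13, 123, 1402] [0.5354 0.2496]
orange [513.2 142.8] [511, 140, 5, 7, 16] [0.6737 0.315 ]
```

Emit:
carry_out([
  {"twist":[0,0,0],"travel":[0,0.0012,0.012],"claw":0.03},
  {"twist":[0,0,0],"travel":[0,0,0.018],"claw":0.03},
  {"twist":[0,0,0],"travel":[0,0,0.018],"claw":0.03},
  {"twist":[0,0,0],"travel":[0,0,0.018],"claw":0.03},
  {"twist":[0,0,0],"travel":[0,0,0.016],"claw":0.03},
  {"twist":[0,0,0],"travel":[0,0,0.012],"claw":0.03},
  {"twist":[0,0,0],"travel":[0,0,0.005],"claw":0.03},
  {"twist":[0,0,0],"travel":[0,0,0],"claw":0.02},
  {"twist":[0,0,0],"travel":[0,0,0],"claw":0.012},
  {"twist":[0,0,0],"travel":[0,0,0],"claw":0.004},
  {"twist":[0,0,0],"travel":[0,0,0],"claw":0.004},
  {"twist":[0,0,0],"travel":[0,0,0],"claw":0.004},
  {"twist":[0,0,0],"travel":[0,0,0],"claw":0.004},
])

```text
time: 39.18
eef_pos: [0.5349, 0.2449, 0.0582]
orientation: [[-0.133, 0.991, -0.0], [0.991, 0.133, 0.0], [0.0, -0.0, -1.0]]
wrist_force: [-4.7, -0.0, 3.0]
finger_gap: 0.0077
```

Emit:
carry_out([
  {"twist":[0,0,0],"travel":[0,0.0006,-0.0066],"claw":0.004},
  {"twist":[0,0,0],"travel":[0,0.0017,-0.0064],"claw":0.004},
  {"twist":[0,0,0],"travel":[0,0.0028,-0.006],"claw":0.004},
  {"twist":[0,0,0],"travel":[0,0.0038,-0.0054],"claw":0.004},
  {"twist":[0,0,0],"travel":[0,0.0047,-0.0047],"claw":0.004},
  {"twist":[0,0,0],"travel":[0,0,0],"claw":0.004},
])

```text
time: 39.68
eef_pos: [0.5461, 0.2464, 0.0881]
orientation: [[-0.134, 0.991, -0.005], [0.991, 0.134, -0.001], [0.0, -0.005, -1.0]]
wrist_force: [-25.7, -4.5, 22.0]
finger_gap: 0.0076
```

Emit:
carry_out([
  {"twist":[0,0,0],"travel":[0,0.0054,-0.0038],"claw":0.004},
  {"twist":[0,0,0],"travel":[0,0.006,-0.0028],"claw":0.004},
  {"twist":[0,0,0],"travel":[0,0.0064,-0.0017],"claw":0.004},
  {"twist":[0,0,0],"travel":[0,0.0066,-0.0006],"claw":0.004},
  {"twist":[0,0,0],"travel":[0,0.0066,0.0006],"claw":0.004},
  {"twist":[0,0,0],"travel":[0,0.0064,0.0017],"claw":0.004},
  {"twist":[0,0,0],"travel":[0,0.006,0.0028],"claw":0.004},
  {"twist":[0,0,0],"travel":[0,0.0054,0.0038],"claw":0.004},
  {"twist":[0,0,0],"travel":[0,0,0],"claw":0.004},
  {"twist":[0,0,0],"travel":[0,0,0],"claw":0.015},
  {"twist":[0,0,0],"travel":[0,0,0],"claw":0.03},
  {"twist":[0,0,0],"travel":[0,0,-0.005],"claw":0.03},
  {"twist":[0,0,0],"travel":[0,0,-0.02],"claw":0.03},
  {"twist":[0,0,0],"travel":[0,0,-0.025],"claw":0.03},
  {"twist":[0,0,0],"travel":[0,0,-0.025],"claw":0.03},
  {"twist":[0,0,0],"travel":[0,0,0],"claw":0.03},
  {"twist":[0,0,0],"travel":[0,0,0],"claw":0.03},
])

```text
time: 41.1
eef_pos: [0.5981, 0.2535, 0.1634]
orientation: [[-0.133, 0.991, 0.003], [0.991, 0.133, 0.001], [0.0, 0.003, -1.0]]
wrist_force: [-0.7, 0.7, -0.4]
finger_gap: 0.03
```

Run:
```python
from look import *
s=st();c=read_camera("wrist");oranges(c,.056);pts(["tote"],["wrist"])
H["tray_handle"]=.054;pts(["tray_handle"],["top"])
go([.554,-.05,.165],97.6)
```

```text
t 41.1 [0.5981 0.2535 0.1634] yaw 97.65 zz -1.0 gap 0.03 F [-0.7  0.7 -0.4]
orange [461.2 134.2] [452, 116, 32, 38, 345] [0.7029 0.3249]
orange [ 93.8 196.1] [75, 138, 40, 118, 1644] [0.3999 0.231 ]
orange [337.7 195.3] [333, 139, 11, 117, 1063] [0.61   0.2598]
tote wrist 0.64 [234.9 186.5] [0.5041 0.2394]
tray_handle top 0.77 [414.8 199.6] [ 0.554  -0.0499]
go twist 0.0 then [-0.2947 -0.0827 -0.0043]
```

Run:
```python
from look import *
c=read_camera("wrist");im=np.array(c["image"]);h=cv2.cvtColor(im,cv2.COLOR_RGB2HSV)
o=((h[...,0]<20)&(h[...,1]>100)&(im[...,0]>90)).astype(np.uint8)
n,l,s,ce=cv2.connectedComponentsWithStats(o);M=[]
for i in range(1,n):
    if s[i,4]>800:
        v,u=np.nonzero(l==i);e=[]
        for r in(v.min(),v.max()): e.append(atz(c,(u[v==r].mean(),r+(0 if r==v.min() else 1)),.055)[:2])
        print(e,np.linalg.norm(e[0]-e[1]));M.append((e[0]+e[1])/2)
d=M[1]-M[0];print(M,(M[0]+M[1])/2,np.linalg.norm(d),np.degrees(np.arctan2(d[1],d[0])))
```

```text
[array([0.39366046, 0.27998337]), array([0.40523604, 0.17346382])] 0.1071466691244622
[array([0.60378985, 0.3075343 ]), array([0.61802321, 0.20117582])] 0.1073066394623078
[array([0.39944825, 0.22672359]), array([0.61090653, 0.25435506])] [0.50517739 0.24053933] 0.21325594921481497 7.444716411946484
```

Emit:
carry_out([
  {"twist":[0,0,0],"travel":[-0.0107,-0.0027,-0.003],"claw":0.03},
  {"twist":[0,0,0],"travel":[-0.0214,-0.006,0],"claw":0.03},
  {"twist":[0,0,0],"travel":[-0.022,-0.0062,0],"claw":0.03},
  {"twist":[0,0,0],"travel":[-0.022,-0.0062,0],"claw":0.03},
  {"twist":[0,0,0],"travel":[-0.022,-0.0062,0],"claw":0.03},
  {"twist":[0,0,0],"travel":[-0.022,-0.0062,0],"claw":0.03},
  {"twist":[0,0,0],"travel":[-0.022,-0.0062,0],"claw":0.03},
  {"twist":[0,0,0],"travel":[-0.022,-0.0062,0],"claw":0.03},
  {"twist":[0,0,0],"travel":[-0.022,-0.0062,0],"claw":0.03},
  {"twist":[0,0,0],"travel":[-0.022,-0.0062,0],"claw":0.03},
  {"twist":[0,0,0],"travel":[-0.022,-0.0062,0],"claw":0.03},
  {"twist":[0,0,0],"travel":[-0.022,-0.0062,0],"claw":0.03},
  {"twist":[0,0,0],"travel":[-0.022,-0.0062,0],"claw":0.03},
  {"twist":[0,0,0],"travel":[-0.0206,-0.006,0],"claw":0.03},
  {"twist":[0,0,0],"travel":[0,0,0],"claw":0.03},
  {"twist":[0,0,0],"travel":[0,0,0],"claw":0.03},
])

```text
time: 42.73
eef_pos: [0.554, -0.051, 0.1645]
orientation: [[-0.131, 0.991, -0.0], [0.991, 0.131, 0.0], [0.0, -0.0, -1.0]]
wrist_force: [0.0, 1.0, 0.7]
finger_gap: 0.0301
```

Run:
```python
from look import *
st();H["tray_handle"]=.054;pts(["tray_handle"],["wrist"]);go([.554,-.05,.052],97.6)
```

```text
t 42.73 [ 0.554  -0.051   0.1645] yaw 97.53 zz -1.0 gap 0.0301 F [0.  1.  0.7]
tray_handle wrist 0.88 [323.9 199. ] [ 0.5541 -0.0506]
go twist 0.0 then [-0.0003 -0.0003  0.1125]
```

Emit:
carry_out([
  {"twist":[0,0,0],"travel":[0,0,0.0125],"claw":0.03},
  {"twist":[0,0,0],"travel":[0,0,0.02],"claw":0.03},
  {"twist":[0,0,0],"travel":[0,0,0.022],"claw":0.03},
  {"twist":[0,0,0],"travel":[0,0,0.022],"claw":0.03},
  {"twist":[0,0,0],"travel":[0,0,0.02],"claw":0.03},
  {"twist":[0,0,0],"travel":[0,0,0.012],"claw":0.03},
  {"twist":[0,0,0],"travel":[0,0,0.004],"claw":0.02},
  {"twist":[0,0,0],"travel":[0,0,0],"claw":0.012},
  {"twist":[0,0,0],"travel":[0,0,0],"claw":0.004},
  {"twist":[0,0,0],"travel":[0,0,0],"claw":0.004},
  {"twist":[0,0,0],"travel":[0,0,0],"claw":0.004},
  {"twist":[0,0,0],"travel":[0,0,0],"claw":0.004},
  {"twist":[0,0,0],"travel":[0,0,-0.006],"claw":0.004},
  {"twist":[0,0,0],"travel":[0,0,-0.015],"claw":0.004},
  {"twist":[0,0,0],"travel":[0,0,-0.022],"claw":0.004},
  {"twist":[0,0,0],"travel":[0,0,-0.025],"claw":0.004},
  {"twist":[0,0,0],"travel":[0,0,-0.025],"claw":0.004},
  {"twist":[0,0,0],"travel":[0,0,-0.025],"claw":0.004},
  {"twist":[0,0,0],"travel":[0,0,0],"claw":0.004},
])

```text
time: 44.42
eef_pos: [0.5561, -0.0503, 0.1751]
orientation: [[-0.133, 0.991, 0.007], [0.991, 0.133, -0.002], [-0.002, 0.006, -1.0]]
wrist_force: [-0.4, 1.0, 0.8]
finger_gap: 0.008
```

Run:
```python
from look import *
st();go([.505,.2405,.165],97.5)
```

```text
t 44.42 [ 0.5561 -0.0503  0.1751] yaw 97.65 zz -1.0 gap 0.008 F [-0.4  1.   0.8]
go twist 0.1 then [ 0.295  -0.0128  0.0101]
```

Emit:
carry_out([
  {"twist":[0,0,0],"travel":[0.01,-0.0005,0],"claw":0.004},
  {"twist":[0,0,0],"travel":[0.021,-0.0009,0],"claw":0.004},
  {"twist":[0,0,0],"travel":[0.022,-0.001,0],"claw":0.004},
  {"twist":[0,0,0],"travel":[0.022,-0.001,0],"claw":0.004},
  {"twist":[0,0,0],"travel":[0.022,-0.001,0],"claw":0.004},
  {"twist":[0,0,0],"travel":[0.022,-0.001,0],"claw":0.004},
  {"twist":[0,0,0],"travel":[0.022,-0.001,0],"claw":0.004},
  {"twist":[0,0,0],"travel":[0.022,-0.001,0],"claw":0.004},
  {"twist":[0,0,0],"travel":[0.022,-0.001,0],"claw":0.004},
  {"twist":[0,0,0],"travel":[0.022,-0.001,0],"claw":0.004},
  {"twist":[0,0,0],"travel":[0.022,-0.001,0],"claw":0.004},
  {"twist":[0,0,0],"travel":[0.022,-0.001,0],"claw":0.004},
  {"twist":[0,0,0],"travel":[0.022,-0.001,0],"claw":0.004},
  {"twist":[0,0,0],"travel":[0.022,-0.0004,0],"claw":0.004},
  {"twist":[0,0,0],"travel":[0,0,0],"claw":0.004},
  {"twist":[0,0,0],"travel":[0,0,0],"claw":0.004},
])

```text
time: 45.75
eef_pos: [0.5014, 0.2419, 0.1691]
orientation: [[-0.135, 0.991, -0.001], [0.991, 0.135, -0.0], [-0.0, -0.002, -1.0]]
wrist_force: [-0.4, 0.1, -1.8]
finger_gap: 0.0079
```

Run:
```python
from look import *
s=st();H["tray_handle"]=s["eef_pos"][2]+.005;c=pts(["tray_handle","tote"],["wrist"])["wrist"];oranges(c,.055);save(c,"w16.png",(160,60,500,315),2.2)
go([.505,.2405,.057],97.5)
```

```text
t 45.75 [0.5014 0.2419 0.1691] yaw 97.76 zz -1.0 gap 0.0079 F [-0.4  0.1 -1.8]
tray_handle wrist 0.57 [325.5 265.2] [0.5025 0.2432]
orange [576.7 136.7] [566, 119, 35, 36, 412] [0.7056 0.3246]
orange [537.4 132.8] [536, 129, 4, 9, 24] [0.6716 0.3231]
orange [208.7 194.4] [198, 139, 22, 115, 1246] [0.3985 0.2313]
orange [447.1 195.9] [436, 141, 24, 114, 1117] [0.6106 0.2591]
orange [537.8 143.8] [535, 141, 6, 6, 17] [0.6751 0.3144]
go twist 0.1 then [-0.0002  0.0028  0.1126]
```

View pics/w16.png

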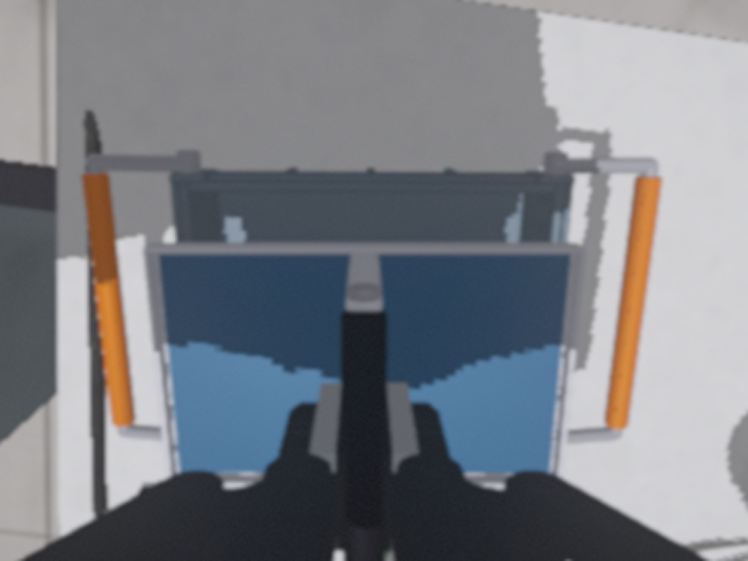

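Emit:
carry_out([
  {"twist":[0,0,0.2],"travel":[0,0.0035,0],"claw":0.004},
  {"twist":[0,0,0],"travel":[0,0,0.01],"claw":0.004},
  {"twist":[0,0,0],"travel":[0,0,0.016],"claw":0.004},
  {"twist":[0,0,0],"travel":[0,0,0.016],"claw":0.004},
  {"twist":[0,0,0],"travel":[0,0,0.01],"claw":0.004},
  {"twist":[0,0,0],"travel":[0,0,0.006],"claw":0.004},
  {"twist":[0,0,0],"travel":[0,0,0.006],"claw":0.004},
  {"twist":[0,0,0],"travel":[0,0,0.006],"claw":0.004},
  {"twist":[0,0,0],"travel":[0,0,0],"claw":0.004},
  {"twist":[0,0,0],"travel":[0,0,0],"claw":0.004},
])

```text
time: 46.73
eef_pos: [0.506, 0.2412, 0.1001]
orientation: [[-0.13, 0.992, 0.0], [0.992, 0.13, 0.0], [0.0, 0.0, -1.0]]
wrist_force: [-0.4, -0.2, -1.3]
finger_gap: 0.0077
```

Run:
```python
from look import *
s=st();go([.505,.2405,.0565],97.5)
```

```text
t 46.73 [0.506  0.2412 0.1001] yaw 97.44 zz -1.0 gap 0.0077 F [-0.4 -0.2 -1.3]
go twist -0.1 then [-0.0006 -0.0011  0.0436]
```

Underside is below the rim with no contact force; lower on.

Emit:
carry_out([
  {"twist":[0,0,0],"travel":[0,-0.0005,0.006],"claw":0.004},
  {"twist":[0,0,0],"travel":[0,0,0.01],"claw":0.004},
  {"twist":[0,0,0],"travel":[0,0,0.01],"claw":0.004},
  {"twist":[0,0,0],"travel":[0,0,0.01],"claw":0.004},
  {"twist":[0,0,0],"travel":[0,0,0.005],"claw":0.004},
  {"twist":[0,0,0],"travel":[0,0,0.003],"claw":0.004},
  {"twist":[0,0,0],"travel":[0,0,0],"claw":0.004},
  {"twist":[0,0,0],"travel":[0,0,0],"claw":0.004},
])

```text
time: 47.4
eef_pos: [0.5054, 0.2412, 0.0558]
orientation: [[-0.13, 0.992, -0.0], [0.992, 0.13, -0.0], [-0.0, -0.0, -1.0]]
wrist_force: [-0.1, 0.0, -1.2]
finger_gap: 0.0078
```

Emit:
carry_out([
  {"twist":[0,0,0],"travel":[0,0,0],"claw":0.012},
  {"twist":[0,0,0],"travel":[0,0,0],"claw":0.022},
  {"twist":[0,0,0],"travel":[0,0,0],"claw":0.026},
  {"twist":[0,0,0],"travel":[0,0,0],"claw":0.026},
  {"twist":[0,0,0],"travel":[0,0,-0.005],"claw":0.026},
  {"twist":[0,0,0],"travel":[0,0,-0.015],"claw":0.026},
  {"twist":[0,0,0],"travel":[0,0,-0.025],"claw":0.026},
  {"twist":[0,0,0],"travel":[0,0,-0.03],"claw":0.026},
  {"twist":[0,0,0],"travel":[0,0,-0.03],"claw":0.026},
  {"twist":[0,0,0],"travel":[0,0,-0.03],"claw":0.026},
  {"twist":[0,0,0],"travel":[-0.02,0,-0.02],"claw":0.026},
  {"twist":[0,0,0],"travel":[-0.03,0,0],"claw":0.026},
  {"twist":[0,0,0],"travel":[-0.03,0,0],"claw":0.026},
  {"twist":[0,0,0],"travel":[-0.02,0,0],"claw":0.026},
  {"twist":[0,0,0],"travel":[0,0,0],"claw":0.026},
  {"twist":[0,0,0],"travel":[0,0,0],"claw":0.026},
])

```text
time: 48.73
eef_pos: [0.5185, 0.1412, 0.2114]
orientation: [[-0.128, 0.992, 0.0], [0.992, 0.128, 0.0], [0.0, 0.0, -1.0]]
wrist_force: [-0.2, -1.0, 0.0]
finger_gap: 0.026
```

Run:
```python
from look import *
s=st();H.update(tray_handle=.058,sample_holder_centre=.04,adapter_centre=.0175,lens_box_centre=.0125)
for n in("wrist","top","side"):
    c=pts(H,[n])[n]
    if n=="wrist":
        oranges(c,.055)
        for v in (.058,.12):print([np.round(atz(c,d["uv"],v),4) for d in place_of("tray_handle","wrist")[:1]])
```

```text
t 48.73 [0.5185 0.1412 0.2114] yaw 97.34 zz -1.0 gap 0.026 F [-0.2 -1.   0. ]
adapter_centre wrist 0.87 [247.5 219. ] [0.4324 0.0794]
lens_box_centre wrist 0.78 [343.3 237.2] [0.5527 0.0682]
sample_holder_centre wrist 0.7 [348.3 232.7] [0.554  0.0867]
tray_handle wrist 0.77 [326.5  82.3] [0.5082 0.2418]
nest wrist 0.69 [252.9 215.8] [0.4348 0.0774]
dish wrist 0.98 [347.7 234. ] [0.5593 0.0679]
orange [560.1  19.4] [553, 0, 26, 32, 230] [0.7076 0.3204]
orange [209.2  77. ] [198, 17, 23, 123, 1276] [0.3986 0.2325]
orange [437.1  76.3] [427, 17, 21, 122, 1121] [0.6103 0.2606]
orange [523.3  23.7] [522, 20, 4, 9, 19] [0.6762 0.3129]
orange [524.   34.5] [521, 31, 7, 8, 31] [0.6796 0.3047]
[array([0.5082, 0.2418, 0.058 ])]
[array([0.5086, 0.2355, 0.12  ])]
adapter_centre side 0.63 [352.1 227.8] [0.427  0.0734]
lens_box_centre side 0.85 [288.2 221.3] [0.5515 0.0659]
sample_holder_centre side 0.92 [352.1 189.8] [ 0.444  -0.0571]
tray_handle side 0.81 [292.1 245.9] [0.5031 0.2375]
nest side 0.82 [346.6 238.6] [0.4349 0.0854]
dish side 0.65 [287.1 224.8] [0.5559 0.0568]
riser_block side 0.66 [348.5 211.6] [ 0.4465 -0.0334]
tote side 0.56 [290.3 278.1] [0.5053 0.2389]
```

Emit:
carry_out([
  {"twist":[0,0,0],"travel":[-0.02,0,-0.01],"claw":0.026},
  {"twist":[0,0,0],"travel":[-0.03,0,-0.01],"claw":0.026},
  {"twist":[0,0,0],"travel":[-0.03,0,-0.01],"claw":0.026},
  {"twist":[0,0,0],"travel":[-0.03,0,-0.01],"claw":0.026},
  {"twist":[0,0,0],"travel":[-0.02,0,0],"claw":0.026},
  {"twist":[0,0,0],"travel":[0,0,0],"claw":0.026},
  {"twist":[0,0,0],"travel":[0,0,0],"claw":0.026},
])

```text
time: 50.77
eef_pos: [0.5353, 0.0123, 0.2509]
orientation: [[-0.128, 0.992, 0.0], [0.992, 0.128, 0.0], [0.0, 0.0, -1.0]]
wrist_force: [-0.2, 0.5, -0.4]
finger_gap: 0.0262
```

Run:
```python
from look import *
H.update(tray_handle=.058,sample_holder_centre=.04,adapter_centre=.0175,lens_box_centre=.0125)
s=st();c=pts(["lens_box_centre","dish","sample_holder_centre","riser_block","adapter_centre","nest"],["wrist"])["wrist"]
im=np.array(c["image"])
for k,z in(("lens_box_centre",.022),("dish",.009),("sample_holder_centre",.038),("riser_block",.026)):
    for d in find_in(k,"wrist")[:1]:
        l,t,r,b=d["rect"];print(k,round(d["conf"],2),np.round(d["rect"]),"ctr",np.round(atz(c,((l+r)/2,(t+b)/2),z)[:2],4))
# box white & dish edges: threshold rim/box brightness around dish
g=cv2.cvtColor(im,cv2.COLOR_RGB2HSV)
green=((g[...,1]>40)&(g[...,0]>40)&(g[...,0]<90)).astype(np.uint8)
n,l,st_,ce=cv2.connectedComponentsWithStats(green)
for i in range(1,n):
    if st_[i,4]>15:print("green",st_[i].tolist(),np.round(atz(c,ce[i],.0035)[:2],4))
```

```text
t 50.77 [0.5353 0.0123 0.2509] yaw 97.34 zz -1.0 gap 0.0262 F [-0.2  0.5 -0.4]
lens_box_centre wrist 0.76 [343.7 129.4] [0.5532 0.0691]
sample_holder_centre wrist 0.64 [249.9 209.4] [ 0.4474 -0.0432]
riser_block wrist 0.83 [254.9 199.8] [ 0.4442 -0.043 ]
adapter_centre wrist 0.58 [247.6 109.4] [0.4324 0.0778]
nest wrist 0.75 [249.4 109.2] [0.4301 0.078 ]
lens_box_centre 0.96 [326. 107. 369. 154.] ctr [0.5573 0.0687]
dish 0.72 [319.  97. 380. 162.] ctr [0.5606 0.07  ]
sample_holder_centre 0.55 [232. 186. 277. 229.] ctr [ 0.4526 -0.0405]
riser_block 0.78 [253. 182. 274. 190.] ctr [ 0.4601 -0.014 ]
green [332, 104, 7, 7, 23] [0.538  0.0957]
green [511, 124, 64, 20, 271] [0.8133 0.0967]
```

```bash
python3 -c "
from cell import finish_job
print(finish_job())"
```

```text
the job is handed in; nothing more can be done
None
```

I placed all three parts, swung both bail arms out and nested the tray in the tote. I handed the job in at about 51 s with the gripper clear of everything.

My last checks, made with the camera and the arm's own position readings:

| Item | What the last check showed |
|---|---|
| Adapter | Upright in the nest; detected within about 2–3 mm of the nest centre |
| Lens box | 2–3 mm from the dish centre by the pixel outlines, which is inside the dish's clearance |
| Sample holder | About 3 mm from the riser centre; I had lined it up square with the riser before releasing it |
| Bail arms | Bars 213 mm apart, beyond both end walls, which matches fully out |
| Tray | Released at about 0.5 mm above its floor height with no contact force; handle within about 2–4 mm of the tote centre |

**Disagreements:**
- **Dish centre:** the network readings varied by 4–8 mm, which puts the lens box anywhere from about 2 to 7 mm off centre.
- **Side camera:** it gave y values up to about 1.5 cm away from the wrist view for the parts, so I relied on the wrist view.
- **Final look:** I had used all 16 picture views, so the last check was numbers only. I did not see the lens box lying flat, the holder on the riser, or the tray on the tote floor after releasing them.

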